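# Open the thread feed box, park its cover on the switch and load the spools

### The job

Get the thread feed box ready: turn both swing tabs on its rim aside, lift out the cover plate that they hold and lay it flat and fully home in the parking bay, so that its edge holds the switch lever down. Then, with the cover parked, put every small thread spool that is on the bench into the open box, side by side on its floor, standing or lying. Leave the cover parked, and do not knock over the white jar.

Things in the scene. Friction and masses are not known exactly. Their poses are not given: they have to be found in the camera images.
- box_floor (a point): Centre of the inner floor of the thread feed box, a fixed grey open box, 223 (x) x 133 (y) x 58 mm high; its x axis is the long side, z up. Inside 190 x 100 mm; the floor is 4 mm above the bench, the top of the rim 54 mm above this point. The cover plate lies in a recess of the rim, 207 x 117 mm and 6 mm deep. A lug with a tab sticks out 25 mm at the middle of each long side. Box and parking bay may be swapped and turned a little.
- tab_left (a joint): Swing tab on the +y long side of the box, turns about a vertical pin on its lug. 0 = tongue points square over the cover plate (holding it), positive = counter-clockwise from above; turns either way to a stop at 1.65 rad. The cover is free when the tab stands more than 1.25 rad off to either side. Starts within 0.3 of 0; stays where left (friction about 0.04 N m).
- tab_right (a joint): The same for the tab on the -y long side of the box (0 = tongue over the plate, positive = counter-clockwise from above).
- tab_left_grip (a point): Middle of the black grip bar of tab_left, which is centred on the pivot pin, at (0, +76.5, 71) mm in the box_floor frame. The bar is 10 mm thick, 32 mm long (its length is this point's y axis, in line with the tongue) and 22 mm tall, reaching from 11 mm below to 11 mm above this point. The 4 mm thick, 16 mm wide steel tongue below it reaches 32 mm from the pin; its underside is 3 mm above the plate.
- tab_right_grip (a point): The same for tab_right, at (0, -76.5, 71) mm in the box_floor frame.
- cover_handle (a point): Centre (half-way up) of the black bar handle on the aluminium cover plate. Handle 60 (x) x 12 (y) x 30 mm high, from 15 mm below to 15 mm above this point. Plate 202 (x) x 112 (y) x 5 mm, its underside 20 mm below this point, 0.28 to 0.44 kg, balanced on the handle; alike when turned half round. In the box this point is 68 mm above box_floor.
- bay_rest (a point): Centre of the parking bay's pocket, on top of the two rubber ribs on which the plate rests (18 mm above the bench); x is the long side, z up. The fixed plastic bay has fences round a pocket of 210 x 120 mm (4 mm to spare all round the plate); they stand 14 mm above this point. With the plate home, cover_handle is 20 mm above this point and its x axis lies along this x axis, either way round.
- switch_lever (a joint): Hinged steel lever of the limit switch beside the pocket's +y long side, at its middle. 0 = free (arm slopes up over the pocket edge); grows as it is pressed down, to 0.75 rad; about 0.6 with the plate home, over 0.5 counts as pressed. Light spring, under 0.6 N at the plate's edge, so the plate's weight holds it down.
- lever_tip (a point): Free end of that lever, 54 mm from its hinge, about 45 mm above the bench when free.
- spool_1_mid (a point): Centre (half-way up) of a small thread spool, 30 mm across the flanges (4 mm thick, at both ends), 25 mm across the thread, 40 mm tall, 30 g; z is its axis, it starts standing on the bench to the right (a knock may tip it over; lying, its centre is 15 mm above what it lies on). None when absent; 3 to 5 are present.
- spool_2_mid (a point): Centre (half-way up) of a small thread spool, 30 mm across the flanges (4 mm thick, at both ends), 25 mm across the thread, 40 mm tall, 30 g; z is its axis, it starts standing on the bench to the right (a knock may tip it over; lying, its centre is 15 mm above what it lies on). None when absent; 3 to 5 are present.
- spool_3_mid (a point): Centre (half-way up) of a small thread spool, 30 mm across the flanges (4 mm thick, at both ends), 25 mm across the thread, 40 mm tall, 30 g; z is its axis, it starts standing on the bench to the right (a knock may tip it over; lying, its centre is 15 mm above what it lies on). None when absent; 3 to 5 are present.
- spool_4_mid (a point): Centre (half-way up) of a small thread spool, 30 mm across the flanges (4 mm thick, at both ends), 25 mm across the thread, 40 mm tall, 30 g; z is its axis, it starts standing on the bench to the right (a knock may tip it over; lying, its centre is 15 mm above what it lies on). None when absent; 3 to 5 are present.
- spool_5_mid (a point): Centre (half-way up) of a small thread spool, 30 mm across the flanges (4 mm thick, at both ends), 25 mm across the thread, 40 mm tall, 30 g; z is its axis, it starts standing on the bench to the right (a knock may tip it over; lying, its centre is 15 mm above what it lies on). None when absent; 3 to 5 are present.
- spool_1: The same spool as point spool_1_mid; origin at the centre of its underside.
- spool_2: The same spool as point spool_2_mid; origin at the centre of its underside.
- spool_3: The same spool as point spool_3_mid; origin at the centre of its underside.
- spool_4: The same spool as point spool_4_mid; origin at the centre of its underside.
- spool_5: The same spool as point spool_5_mid; origin at the centre of its underside.
- jar_mid (a point): Centre of the white jar with a screw lid, 69 mm across and 74 mm tall, loose, on the right beyond the spools: a bystander, not to be knocked over.
- dropper_bottle: Small white dropper bottle, 26 mm across and 44 mm tall, origin at the centre of its underside, stands among the spools: a bystander, not to be loaded.
- tape_roll: White tape roll, 55 mm across and 50 mm tall, origin at the centre of its underside, stuck down near the spools: a bystander, not to be loaded.

How it is judged (in metres and radians):
On the way, in this order (a step that is already met when the one before it is completed fails the run):
1. both tabs are turned aside by more than 1.25 rad, the cover still lying in its frame ((value of joint tab_left above 1.25 rad or value of joint tab_left below -1.25 rad) and (value of joint tab_right above 1.25 rad or value of joint tab_right below -1.25 rad) and z of cover_handle in the frame of box_floor below 0.075 m and horizontal distance between cover_handle and box_floor below 0.012 m), for 0.2 s.
2. the cover lies flat and home in the parking bay with the switch lever pressed (horizontal distance between cover_handle and bay_rest below 0.009 m and z of cover_handle in the frame of bay_rest between 0.016 and 0.0235 m and angle between cover_handle's own z axis and vertical below 0.05 rad and value of joint switch_lever above 0.5 rad), for 0.3 s.
At the end, for the whole second after the job is handed in: The cover lies flat in the parking bay (handle within 9 mm of the pocket's centre, within 4 mm of its height at rest) with the lever pressed past 0.5 rad, and every spool present rests, standing or lying, on the floor inside the box (none on top of another) (all of step 2 and x of spool_1_mid in the frame of box_floor between -0.085 and 0.085 m and y of spool_1_mid in the frame of box_floor between -0.04 and 0.04 m and z of spool_1_mid in the frame of box_floor between 0.01 and 0.027 m and linear speed of each of spool_1, spool_2, spool_3, spool_4, spool_5 below 0.02 m/s and x of spool_2_mid in the frame of box_floor between -0.085 and 0.085 m and y of spool_2_mid in the frame of box_floor between -0.04 and 0.04 m and z of spool_2_mid in the frame of box_floor between 0.01 and 0.027 m and x of spool_3_mid in the frame of box_floor between -0.085 and 0.085 m and y of spool_3_mid in the frame of box_floor between -0.04 and 0.04 m and z of spool_3_mid in the frame of box_floor between 0.01 and 0.027 m and x of spool_4_mid in the frame of box_floor between -0.085 and 0.085 m and y of spool_4_mid in the frame of box_floor between -0.04 and 0.04 m and z of spool_4_mid in the frame of box_floor between 0.01 and 0.027 m and x of spool_5_mid in the frame of box_floor between -0.085 and 0.085 m and y of spool_5_mid in the frame of box_floor between -0.04 and 0.04 m and z of spool_5_mid in the frame of box_floor between 0.01 and 0.027 m); the robot touches nothing.
It fails at once if a spool is put into the box while the switch lever is not held down (value of joint switch_lever below 0.4 rad and ((x of spool_1_mid in the frame of box_floor between -0.085 and 0.085 m and y of spool_1_mid in the frame of box_floor between -0.04 and 0.04 m and height (world z) of spool_1_mid below 0.05 m) or (x of spool_2_mid in the frame of box_floor between -0.085 and 0.085 m and y of spool_2_mid in the frame of box_floor between -0.04 and 0.04 m and height (world z) of spool_2_mid below 0.05 m) or (x of spool_3_mid in the frame of box_floor between -0.085 and 0.085 m and y of spool_3_mid in the frame of box_floor between -0.04 and 0.04 m and height (world z) of spool_3_mid below 0.05 m) or (x of spool_4_mid in the frame of box_floor between -0.085 and 0.085 m and y of spool_4_mid in the frame of box_floor between -0.04 and 0.04 m and height (world z) of spool_4_mid below 0.05 m) or (x of spool_5_mid in the frame of box_floor between -0.085 and 0.085 m and y of spool_5_mid in the frame of box_floor between -0.04 and 0.04 m and height (world z) of spool_5_mid below 0.05 m))).
It fails at once if the jar is knocked over (angle between jar_mid's own z axis and vertical above 0.6 rad).
Of spool_1, spool_2, spool_3, spool_4, spool_5 only 3 to 5 are there at a start; the rules pass over those that are not, and their reading is None.
At some moment in a run one of spool_1, spool_2, spool_3, spool_4, spool_5 may be knocked a few centimetres aside while the robot is not near it.
It also fails if it takes over 210 s, if anything falls off the work surface, if the arm or the gripper's body presses on something with over 40 N, if the wrist force passes 120 N, or if a joint passes its speed limit or range.

### The arm

A 6-joint arm with a two-finger parallel gripper is mounted at the origin on a cart in front of the work surface, level with it; the furniture and walls round the work are solid. World frame = base frame: x ahead of the robot, y to its left, z up, the work surface at z = 0. Lengths are in mm, angles in rad, forces in N, time in s.
With the tool pointing down it reaches from about 275 to 975 mm from the base axis. Payload 8.4 kg.
Tool frame: the origin (TCP) lies on the mounting face of the last link; the fingertips stand 190 mm ahead of it and the grasp point (between the pads) lies 171 mm ahead of it; z points along the fingers, y is the direction in which the jaws open and shut (so a half turn about z gives the same grasp; the last joint's range is limited). The gripper opens to 92 mm and grips with 3 to 60 N. Pads are 20 mm wide; open, the fingers measure 128 mm over their backs; the gripper's body (75 mm by 189 mm) begins 69 mm behind the grasp point.
Start: joints at [-1.323, 0.353, 1.633, -0, 1.155, -0.002], TCP at [154.505, -605.605, 404.683] pointing down, gripper open.
Joint ranges: [-2.63, 2.63], [-0.92, 2.1], [0.06, 2.66], [-1.3, 4.44], [0, 2.69], [-3.02, 3.02]. Speed limits (rad/s): [2.22, 2.22, 2.79, 3.14, 3.14, 3.14].

### API

Orientations are given as a unit quaternion [w, x, y, z].
In Python, from plant import arm, vision, nets gives the robot as it stands.
- The arm moves only by the shell command python3 -m creep 'ROWS' [FORCE]. ROWS is JSON, a list of rows, each a list of 3 entries, a list of its own where there are three numbers: the shift along the tool's x, y, z in mm, then the turn about the tool's z in rad, then the gripper's target within -1 to 1 (fully open at 1, half-way at 0, shut at -1). In form: [[[dx, dy, dz], twist, hand], ...]. A call has 1 to 10 rows; each row shifts and turns the commanded pose from where the row before left it, along the tool's axes as they then stand; what a row does not reach is not made up. A row lasts 1/10 s, in which the tool goes at most 50 mm and 8.59 degrees, less where a joint would pass 70% of its speed; a pose out of reach is approached as far as the arm can. A call with a gripper value outside its range is refused whole. The fingers move at their own pace and stop on an object; FORCE is the grip in N (left out, the last holds). Time passes only in rows, so rows that do not move let the fingers close. It gives the time, the measured TCP pose, the force and the opening at its end, in the units of the state.
- arm.get_obs(): the state, without advancing time (a new reading comes with each control period).
- vision.capture(name): name is "scene" or "side" or "wrist"; returns (picture, depth): 384x512x3 uint8, red, green, blue; 384x512 float32, mm along the optical axis (not along the pixel's ray), 0 where there is no reading.
- vision.camera_params(name): a dict with "fx", "fy", "cx", "cy" (pixels), "dist_coeffs" ([k1, k2, p1, p2, k3] as OpenCV has them; the pictures are not rectified), "eye" and "orientation" of the camera in the world. Camera axes: x right, y down, z forward; pixel columns grow to the right and rows downward; lengths in mm; the calibration is good to about 2 mm. A picture is of the moment at which its call begins: read the wrist's pose just before it. camera_params takes no time and is no camera call; for the wrist camera it gives the pose at the moment of the call.
- arm.sign_off(): hands the job in, once; it reports no verdict.
Trained networks look in the newest picture that a camera, given by its name, has taken for a name from the list of things; names that differ only in an ending like _2 or _b are one class to them, and where a whole thing is asked for, a point or a joint stands for the part that bears it (a point fixed in the world has none). Each returns a list of dicts, best first, with "p" (0 to 1); they miss things now and then, are a little off and sometimes report something else, mostly with a low value. They report only what shows in the picture. A call takes as long as a camera call.
- nets.search_frame(query, camera): "rect" ([left, top, right, bottom] in pixels, round what is visible of it).
- nets.outline_of(query, camera): "mask" (384x512 bool, what is visible of it) and "rect" ([left, top, right, bottom] in pixels, round what is visible of it).
- nets.pinpoint(query, camera): "centre" ([row, column] in pixels: a listed point, or the origin of a listed thing).
The state is a dict: "t": time; "q": joint angles; "joint_velocities": joint speeds; "effort": joint torques, N m; "ee_pos": TCP position; "eef_rot": TCP orientation; "contact_force": force on the tool from outside, world axes, zero at the start; "torque": the same for the moment, N m; "gripper_width": opening from 0.0 (shut) to 1.0 (fully open).
Only numpy, scipy, OpenCV 4.12 (cv2) and the standard library are available. Lean on these libraries where they do the work, as an engineer would, in place of code of your own. Each camera call takes 0.05 s, during which the arm holds its last target.

## Working session

There is one attempt and no reset: what is moved stays moved. The work goes in short steps, Python scripts to look and compute and a shell command to move; the robot and the scene stay as the last step left them, time stands still between calls to the robot, and variables do not carry over. Pictures are saved under pics/ and viewed, and the job is handed in when it is done.

```bash
ls; mkdir -p pics
cat > h.py <<'E'
import numpy as np, cv2, json
from plant import arm, vision, nets
from scipy.spatial.transform import Rotation as R
def rot(q): return R.from_quat([q[1],q[2],q[3],q[0]]).as_matrix()
def cap(n,fn=None):
    c=vision.camera_params(n); im,d=vision.capture(n)
    if fn: cv2.imwrite('pics/'+fn,im[:,:,::-1])
    return c,im,d
def K(c): return np.array([[c['fx'],0,c['cx']],[0,c['fy'],c['cy']],[0,0,1.]])
def ray(c,u,v):
    p=cv2.undistortPoints(np.array([[[u,v]]],float),K(c),np.array(c['dist_coeffs'],float))[0,0]
    return np.array([p[0],p[1],1.])
def at_z(c,u,v,z):
    r=rot(c['orientation'])@ray(c,u,v); e=np.array(c['eye'],float)
    return e+r*(z-e[2])/r[2]
def at_d(c,u,v,d):
    return np.array(c['eye'],float)+rot(c['orientation'])@ray(c,u,v)*d
def cloud(c,d):
    h,w=d.shape; uu,vv=np.meshgrid(np.arange(w),np.arange(h))
    p=cv2.undistortPoints(np.stack([uu,vv],-1).reshape(-1,1,2).astype(float),K(c),np.array(c['dist_coeffs'],float)).reshape(h,w,2)
    P=np.concatenate([p,np.ones((h,w,1))],-1)*d[...,None]
    W=P@rot(c['orientation']).T+np.array(c['eye'],float); W[d<=0]=np.nan
    return W
def proj(c,P):
    Rm=rot(c['orientation']); X=(np.atleast_2d(P)-np.array(c['eye']))@Rm
    return cv2.projectPoints(X.reshape(-1,1,3),np.zeros(3),np.zeros(3),K(c),np.array(c['dist_coeffs'],float))[0][:,0]
def st():
    o=arm.get_obs(); Rm=rot(o['eef_rot']); 
    print('t',round(o['t'],2),'tcp',np.round(o['ee_pos'],1),'x',np.round(Rm[:,0],3),'y',np.round(Rm[:,1],3),'z',np.round(Rm[:,2],3),'F',np.round(o['contact_force'],1),'w',round(o['gripper_width'],3),'q',np.round(o['q'],2))
    return o
E
python3 - <<'E'
from h import *
st()
for n in ['scene','side','wrist']:
    c,im,d=cap(n,n+'0.png'); print(n,c['eye'],np.round(rot(c['orientation']),2).tolist(),c['fx'])
E
```

```text
pics
t 0.0 tcp [ 154.4 -605.4  404. ] x [ 0.969  0.247 -0.   ] y [ 0.247 -0.969 -0.001] z [-0.     0.001 -1.   ] F [-0.   0.  -0.1] w 1.0 q [-1.32  0.35  1.63 -0.    1.16 -0.  ]
scene [-338.01312482 -369.98951946 1610.23017736] [[0.31, -0.81, 0.49], [-0.95, -0.27, 0.15], [0.01, -0.51, -0.86]] 459.4192097516512
side [  588.42767504 -1196.22275881  1045.07404116] [[1.0, 0.04, -0.04], [0.06, -0.67, 0.74], [-0.0, -0.75, -0.67]] 452.3710365258565
wrist [ 235.58982047 -585.95390953  384.92570967] [[0.25, -0.93, -0.29], [-0.97, -0.24, -0.07], [-0.0, 0.29, -0.96]] 286.0561209843428
```

View pics/scene0.png

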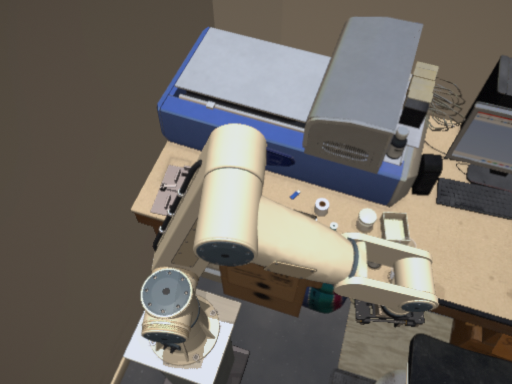

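View pics/side0.png

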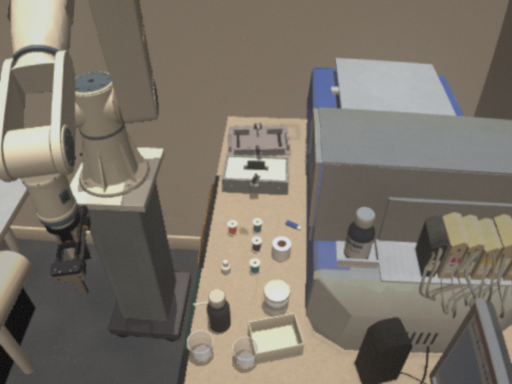

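View pics/wrist0.png

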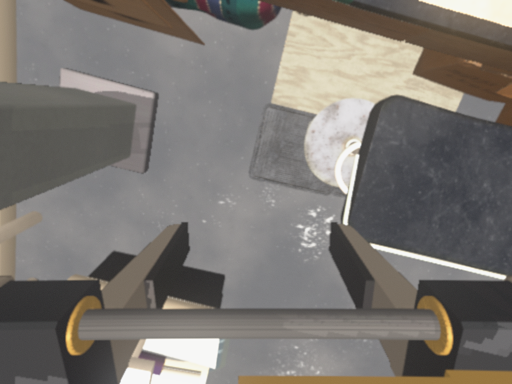

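Run:
```python
from h import *
c,im,d=cap('side'); W=cloud(c,d)
for n,(u,v) in dict(box=(257,165),bay=(258,142),sp1=(232,223),sp2=(257,221),sp3=(256,239),sp4=(255,262),drop=(225,263),tape=(281,241),jar=(277,287)).items():
    print(n,np.round(W[v,u]),np.round(at_z(c,u,v,40)))
z=im[105:320,195:320]; cv2.imwrite('pics/sz.png',cv2.resize(z,None,fx=4,fy=4,interpolation=cv2.INTER_CUBIC)[:600,:,::-1])
for q in ['spool_1','box_floor','cover_handle','bay_rest','tab_left_grip','tab_right_grip','lever_tip']:
    for r in nets.pinpoint(q,'side'): print(q,np.round(r['centre'],1),round(r['p'],2))
```

```text
box [520. -19.  76.] [517.  24.  40.]
bay [511. 202.   8.] [513. 159.  40.]
sp1 [ 457. -252.   34.] [ 457. -257.   40.]
sp2 [ 533. -242.   38.] [ 533. -244.   40.]
sp3 [ 534. -314.   36.] [ 534. -317.   40.]
sp4 [ 536. -401.   38.] [ 536. -403.   40.]
drop [ 453. -413.   42.] [ 453. -412.   40.]
tape [ 608. -326.   46.] [ 608. -321.   40.]
jar [ 600. -509.   74.] [ 600. -485.   40.]
spool_1 [269.3 252.8] 0.56
spool_1 [230.5 259.4] 0.52
spool_1 [232.1 232.4] 0.51
spool_1 [251.4 257.3] 0.47
spool_1 [298.1 273.6] 0.34
box_floor [140.3 257.1] 0.61
cover_handle [158.6 253.5] 0.9
cover_handle [251.1 255. ] 0.52
bay_rest [139.5 259. ] 0.85
bay_rest [161.1 252.8] 0.44
tab_left_grip [146.7 257.4] 0.47
tab_right_grip [178.2 255.2] 0.48
```

View pics/sz.png

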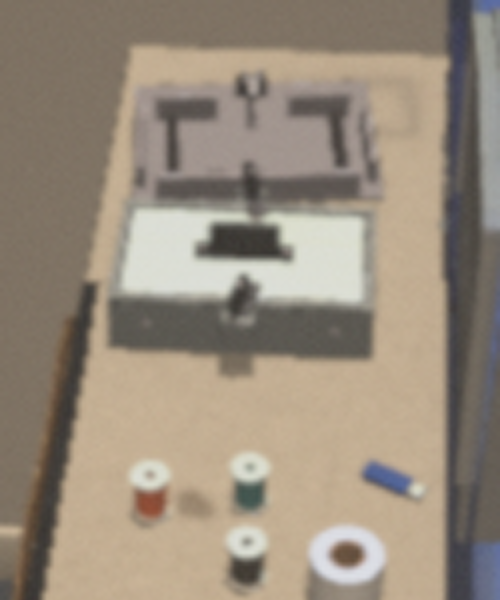

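```bash
python3 -m creep '[[[39,-21,0],0,1],[[39,-21,0],0,1],[[39,-21,0],0,1],[[39,-21,0],0,1],[[39,-21,0],0,1],[[39,-21,0],0,1],[[39,-21,0],0,1],[[39,-21,0],0,1],[[39,-21,0],0,1],[[0,0,0],-0.14,1]]' && python3 -m creep '[[[0,0,0],-0.148,1],[[0,0,0],-0.148,1],[[0,0,0],-0.148,1],[[0,0,0],-0.148,1],[[0,0,0],-0.148,1],[[0,0,0],-0.148,1],[[0,0,0],-0.148,1],[[0,0,0],-0.148,1]]'
python3 - <<'E'
from h import *
st(); c,im,d=cap('wrist','w1.png')
for q in ['spool_1','dropper_bottle','jar_mid','tape_roll']:
    for r in nets.pinpoint(q,'wrist'):
        v,u=r['centre']; print(q,np.round(r['centre'],1),round(r['p'],2),np.round(at_z(c,u,v,20)))
E
```

```text
t: 1.55
ee_pos: [450.9, -332.6, 404.9]
eef_rot: [-0.0, 0.981, 0.195, 0.001]
contact_force: [0.9, 0.3, -0.0]
gripper_width: 1.005
t: 2.35
ee_pos: [447.9, -335.7, 404.8]
eef_rot: [0.0, 0.704, 0.71, 0.0]
contact_force: [0.1, -0.6, 0.1]
gripper_width: 0.999
t 2.35 tcp [ 447.9 -335.7  404.8] x [-0.009  1.    -0.   ] y [1.    0.009 0.   ] z [ 0. -0. -1.] F [ 0.1 -0.6  0.1] w 0.999 q [-0.65  0.25  1.77 -0.    1.11 -0.65]
spool_1 [107.6 266.4] 0.79 [ 457. -259.   20.]
spool_1 [ 97.2 324.6] 0.77 [ 527. -247.   20.]
spool_1 [212.5 321.1] 0.71 [ 534. -396.   20.]
spool_1 [158.3 321.7] 0.65 [ 529. -322.   20.]
dropper_bottle [217.3 264.8] 0.68 [ 457. -404.   20.]
jar_mid [ 96.6 334.5] 0.28 [ 539. -246.   20.]
tape_roll [168.8 373.8] 0.95 [ 598. -335.   20.]
```

View pics/w1.png

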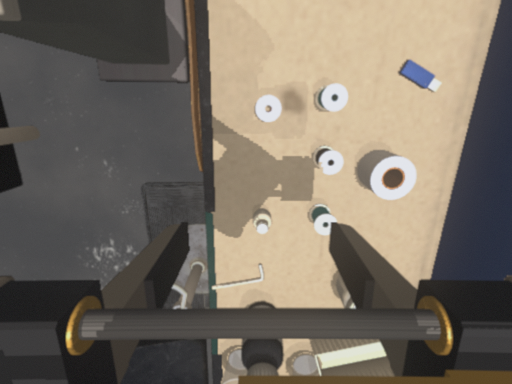

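```bash
python3 -m creep '[[[42,7,0],0,1],[[42,7,0],0,1],[[42,7,0],0,1],[[42,7,0],0,1],[[42,7,0],0,1],[[42,7,0],0,1],[[42,7,0],0,1],[[42,7,0],0,1],[[0,0,0],0,1],[[0,0,0],0,1]]'
python3 - <<'E'
from h import *
st(); c,im,d=cap('wrist','w2.png'); np.savez('w2.npz',im=im,d=d)
json.dump({k:np.array(v).tolist() for k,v in c.items()},open('w2.json','w'))
for q,z in [('box_floor',4),('cover_handle',72),('tab_left_grip',75),('bay_rest',18),('lever_tip',45)]:
    for r in nets.pinpoint(q,'wrist'):
        v,u=r['centre']; print(q,np.round(r['centre'],1),round(r['p'],2),np.round(at_z(c,u,v,z)))
cv2.imwrite('pics/w2b.png',cv2.resize(im,(800,600),interpolation=cv2.INTER_CUBIC)[:,:,::-1])
E
```

```text
t: 3.6
ee_pos: [502.9, 1.2, 404.7]
eef_rot: [0.0, 0.706, 0.708, -0.0]
contact_force: [-0.3, -0.4, -0.1]
gripper_width: 1.002
t 3.6 tcp [502.9   1.2 404.7] x [-0.003  1.    -0.   ] y [ 1.     0.003 -0.   ] z [-0. -0. -1.] F [-0.3 -0.4 -0.1] w 1.002 q [-0.    0.16  1.89 -0.    1.09 -0.  ]
box_floor [189.9 268.9] 0.49 [517. -33.   4.]
cover_handle [192.  268.9] 0.55 [515. -15.  72.]
tab_left_grip [251.9 268.9] 0.68 [515. -90.  75.]
tab_left_grip [116.6 271.6] 0.67 [516.  69.  75.]
tab_left_grip [190.2 269.2] 0.44 [515. -12.  75.]
```

View pics/w2b.png

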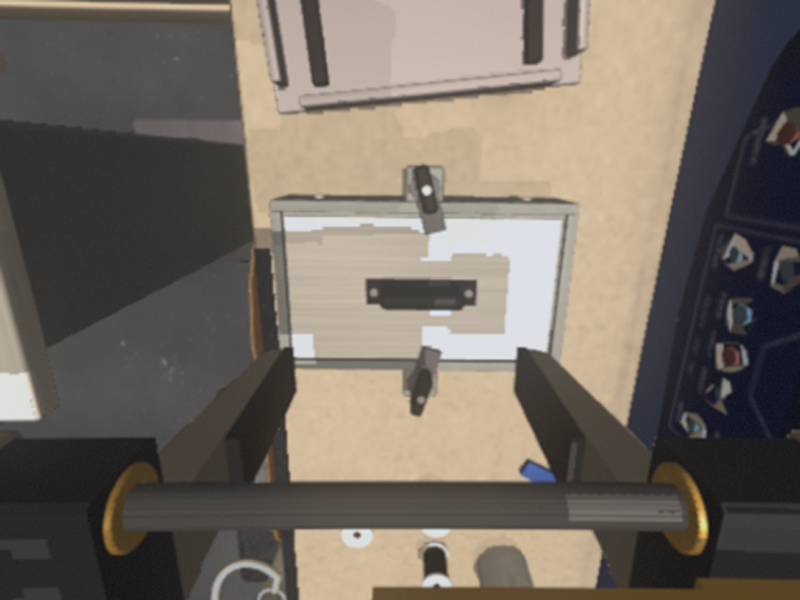

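Run:
```python
from h import *
c=json.load(open('w2.json')); z=np.load('w2.npz'); W=cloud(c,z['d'])
X,Y,Z=W[...,0],W[...,1],W[...,2]
reg=(X>380)&(X<650)&(Y>-120)&(Y<100)
m=reg&(Z>50)&(Z<66)
P=W[m]; print('n',m.sum(),'zmed',np.median(P[:,2]))
mm=reg&(Z>47)&(Z<100); mm=cv2.morphologyEx(mm.astype(np.uint8),cv2.MORPH_OPEN,np.ones((15,15)))>0
Q=W[mm&m][:,:2].astype(np.float32); r=cv2.minAreaRect(Q); print('rect',r)
for n in range(1,cv2.connectedComponents((reg&(Z>69)).astype(np.uint8))[0]):
    k=cv2.connectedComponents((reg&(Z>69)).astype(np.uint8))[1]==n
    if k.sum()>8:
        p=W[k]; rr=cv2.minAreaRect(p[:,:2].astype(np.float32)); print(k.sum(),np.round(p.mean(0),1),'ztop',np.percentile(p[:,2],90),np.round(rr[0],1),np.round(rr[1],1),rr[2])
```

```text
n 19490 zmed 57.98653177021552
rect ((516.19384765625, -10.679100036621094), (223.5215301513672, 180.89175415039062), 0.23284147679805756)
304 [516.2  65.6  86.2] ztop 87.88026559512954 [516.5  65.1] [10.  31.8] 14.655863761901855
737 [514.7  -9.9  84.3] ztop 88.1789275292408 [514.6 -12. ] [12.6 59.1] 89.84414672851562
42584 [502.2  19.4 309. ] ztop 327.7245014236913 [502.7   9.4] [161.1  46.9] 0.2574443519115448
281 [514.6 -84.2  83.4] ztop 87.31486382046404 [515.  -86.8] [31.4 10.3] 73.5856704711914
```

```bash
python3 -m creep '[[[32,7,20],0,0.2],[[32,6.5,20],0,0],[[0,0,20],-0.13,0],[[0,0,30],-0.12,0],[[0,0,15],0,0],[[0,0,0],0,0],[[0,0,0],0,0]]'
python3 - <<'E'
from h import *
st(); c,im,d=cap('wrist','w3.png')
E
```

```text
t: 4.6
ee_pos: [516.4, 64.0, 299.9]
eef_rot: [-0.0, 0.613, 0.79, -0.0]
contact_force: [-0.5, -0.2, 0.1]
gripper_width: 0.5
t 4.6 tcp [516.4  64.  299.9] x [-0.249  0.969  0.   ] y [ 0.969  0.249 -0.   ] z [-0. -0. -1.] F [-0.5 -0.2  0.1] w 0.5 q [ 0.12  0.32  1.95 -0.    0.87 -0.13]
```

View pics/w3.png

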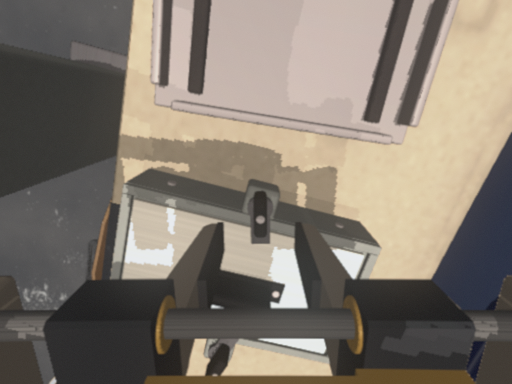

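```bash
python3 -m creep '[[[1.3,0,20],0,0],[[0,0,22],0,0],[[0,0,0],0,-0.6],[[0,0,0],0,-1],[[0,0,0],0,-1],[[0,0,0],0,-1],[[0,0,0],0,-1]]' 20
python3 - <<'E'
from h import *
st(); c,im,d=cap('wrist','w4.png')
E
```

```text
t: 5.35
ee_pos: [516.4, 65.8, 258.6]
eef_rot: [0.001, 0.612, 0.791, 0.001]
contact_force: [-1.0, -0.3, 3.3]
gripper_width: 0.103
t 5.35 tcp [516.4  65.8 258.6] x [-0.25   0.968 -0.   ] y [0.968 0.25  0.002] z [ 0.002  0.    -1.   ] F [-1.  -0.3  3.3] w 0.103 q [ 0.12  0.39  1.97  0.    0.78 -0.13]
```

View pics/w4.png

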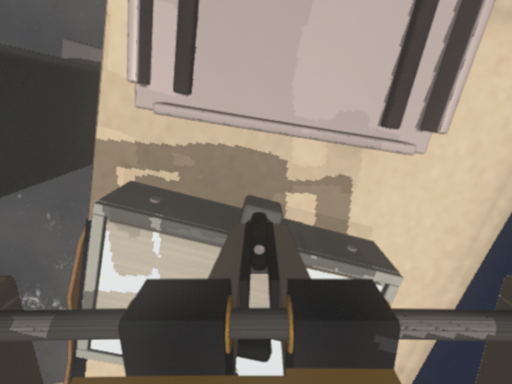

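Width 0.103 ≈ 9.5 mm: the bar is held. Turn it CCW 1.25 rad.

```bash
python3 -m creep '[[[0,0,0],-0.14,-1],[[0,0,0],-0.14,-1],[[0,0,0],-0.14,-1],[[0,0,0],-0.14,-1],[[0,0,0],-0.14,-1],[[0,0,0],-0.14,-1],[[0,0,0],-0.14,-1],[[0,0,0],-0.14,-1],[[0,0,0],-0.13,-1],[[0,0,0],0,-1]]'
python3 - <<'E'
from h import *
st(); c,im,d=cap('wrist','w5.png')
E
```

```text
t: 6.4
ee_pos: [516.6, 66.1, 258.6]
eef_rot: [0.001, 0.032, 0.999, 0.0]
contact_force: [0.2, 2.6, 4.5]
gripper_width: 0.108
t 6.4 tcp [516.6  66.1 258.6] x [-0.998  0.063 -0.002] y [0.063 0.998 0.001] z [ 0.002  0.001 -1.   ] F [0.2 2.6 4.5] w 0.108 q [ 0.12  0.39  1.97  0.    0.78 -1.38]
```

View pics/w5.png

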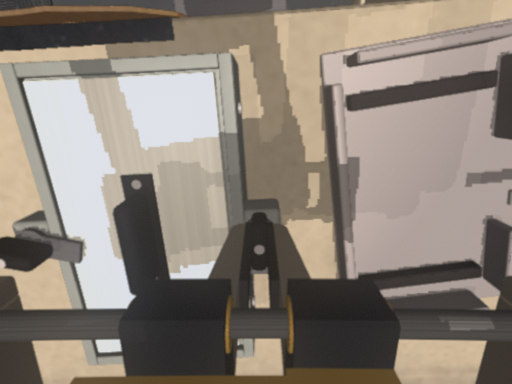

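```bash
python3 -m creep '[[[0,0,0],0,-0.4],[[0,0,0],0,0],[[0,0,-30],0,0],[[0,0,-30],0,0],[[-2,-38,0],0,0],[[-2,-38,0],0,0],[[-2,-38,0],0,0],[[-2.7,-38.7,0],0,0],[[0,0,0],0.14,0],[[0,0,0],0.14,0]]' && python3 -m creep '[[[0,0,0],0.14,0],[[0,0,0],0.14,0],[[0,0,0],0.14,0],[[0,0,0],0.14,0],[[0,0,0],0.14,0],[[0,0,0],0.14,0],[[0,0,0],0.14,0],[[0,0,0],0.14,0],[[0,0,0],0.14,0],[[0,0,0],0.14,0]]' && python3 -m creep '[[[0,0,0],0.11,0],[[0,0,20],0,0],[[0,0,0],0,0]]';python3 - <<'E'
from h import *
st(); c,im,d=cap('wrist','w6.png')
W=cloud(c,d);X,Y,Z=W[...,0],W[...,1],W[...,2]
m=((X>470)&(X<560)&(Y>-125)&(Y<110)&(Z>72)&(Z<95)).astype(np.uint8)
n,l=cv2.connectedComponents(m)
for i in range(1,n):
    if (l==i).sum()>20:
        p=W[l==i]; rr=cv2.minAreaRect(p[:,:2].astype(np.float32)); print(len(p),np.round(p.mean(0),1),np.round(rr[0],1),np.round(rr[1],1),rr[2])
E
```

```text
t: 7.45
ee_pos: [513.8, -88.5, 317.5]
eef_rot: [-0.0, 0.177, 0.984, -0.0]
contact_force: [-1.0, 0.3, 1.0]
gripper_width: 0.5
t: 8.45
ee_pos: [513.9, -87.2, 317.5]
eef_rot: [-0.0, 0.769, 0.64, -0.0]
contact_force: [-0.1, -0.3, -0.3]
gripper_width: 0.5
t: 8.75
ee_pos: [513.2, -87.0, 296.0]
eef_rot: [-0.001, 0.801, 0.599, -0.001]
contact_force: [0.9, -0.0, 0.0]
gripper_width: 0.501
t 8.75 tcp [513.2 -87.  296. ] x [ 0.283  0.959 -0.   ] y [ 0.959 -0.283 -0.004] z [-0.004  0.001 -1.   ] F [ 0.9 -0.   0. ] w 0.501 q [-0.17  0.33  1.95 -0.    0.87  0.12]
108 [507.5  60.7  76.2] [509.3  60.5] [ 1.3 15.9] 82.53335571289062
1680 [515.8 -12.1  87.1] [515.1 -12.2] [11.9 59.7] 89.46089935302734
603 [516.1 -84.8  85.4] [515.6 -87.1] [31.6  9.6] 73.70287322998047
```

View pics/w6.png

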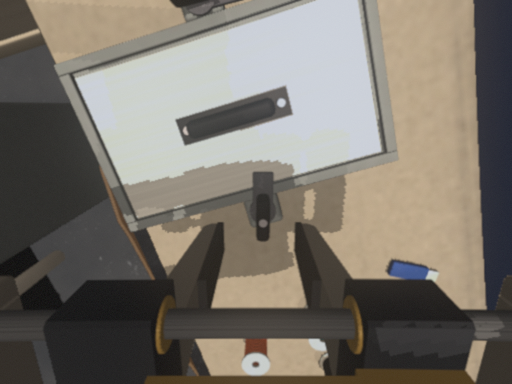

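```bash
python3 -m creep '[[[0.7,2.2,18],0,0],[[0,0,20],0,0],[[0,0,0],0,-0.6],[[0,0,0],0,-1],[[0,0,0],0,-1],[[0,0,0],0,-1],[[0,0,0],0,-1]]' 20 && python3 -m creep '[[[0,0,0],0.14,-1],[[0,0,0],0.14,-1],[[0,0,0],0.14,-1],[[0,0,0],0.14,-1],[[0,0,0],0.14,-1],[[0,0,0],0.14,-1],[[0,0,0],0.14,-1],[[0,0,0],0.14,-1],[[0,0,0],0.12,-1],[[0,0,0],0,-1]]' && python3 -m creep '[[[0,0,0],0,-0.4],[[0,0,0],0,0],[[0,0,-30],0,0],[[0,0,-30],0,0],[[0,0,0],0,0]]'
python3 - <<'E'
from h import *
st(); c,im,d=cap('wrist','w7.png')
E
```

```text
t: 9.5
ee_pos: [515.7, -86.9, 260.3]
eef_rot: [-0.001, 0.801, 0.599, -0.001]
contact_force: [-1.9, 1.6, 7.2]
gripper_width: 0.105
t: 10.5
ee_pos: [515.8, -86.9, 260.3]
eef_rot: [-0.0, 1.0, 0.02, -0.001]
contact_force: [-5.3, 1.0, 6.4]
gripper_width: 0.106
t: 11.0
ee_pos: [518.0, -87.4, 323.3]
eef_rot: [0.001, 1.0, 0.022, 0.003]
contact_force: [0.6, -0.3, 0.0]
gripper_width: 0.493
t 11.0 tcp [518.  -87.4 323.3] x [0.999 0.044 0.006] y [ 0.044 -0.999  0.001] z [ 0.006 -0.001 -1.   ] F [ 0.6 -0.3  0. ] w 0.493 q [-0.17  0.3   1.92 -0.    0.92  1.36]
```

View pics/w7.png

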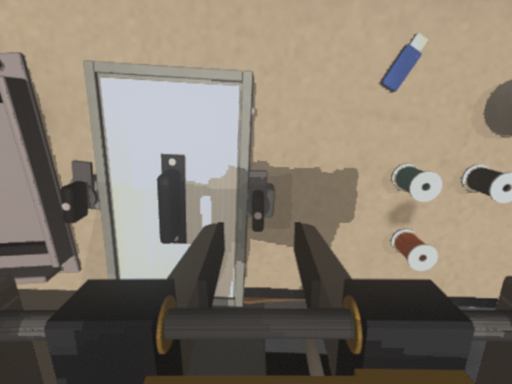

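```bash
python3 -m creep '[[[0,-40,-20],0,0],[[0,-40,-20],0,0],[[0,-40,-20],0,0],[[0,-40,-20],0,0],[[0,-40,0],0,0],[[0,0,0],0,0]]'
python3 - <<'E'
from h import *
st(); c,im,d=cap('wrist','w8.png'); np.savez('w8.npz',im=im,d=d)
json.dump({k:np.array(v).tolist() for k,v in c.items()},open('w8.json','w'))
for q,z in [('bay_rest',18),('lever_tip',45),('cover_handle',72)]:
    for r in nets.pinpoint(q,'wrist'):
        v,u=r['centre']; print(q,np.round(r['centre'],1),round(r['p'],2),np.round(at_z(c,u,v,z)))
cv2.imwrite('pics/w8b.png',cv2.resize(im,(800,600),interpolation=cv2.INTER_CUBIC)[:,:,::-1])
E
```

```text
t: 11.65
ee_pos: [507.4, 116.3, 399.4]
eef_rot: [-0.001, 1.0, 0.024, 0.0]
contact_force: [0.1, -0.8, -0.1]
gripper_width: 0.499
t 11.65 tcp [507.4 116.3 399.4] x [0.999 0.047 0.   ] y [ 0.047 -0.999 -0.001] z [ 0.     0.001 -1.   ] F [ 0.1 -0.8 -0.1] w 0.499 q [0.22 0.2  1.86 0.   1.08 1.74]
bay_rest [163.4 198.3] 0.81 [513. 194.  18.]
lever_tip [169.8 152. ] 0.69 [508. 244.  45.]
cover_handle [176.6 373.5] 0.64 [518. -11.  72.]
```

View pics/w8b.png

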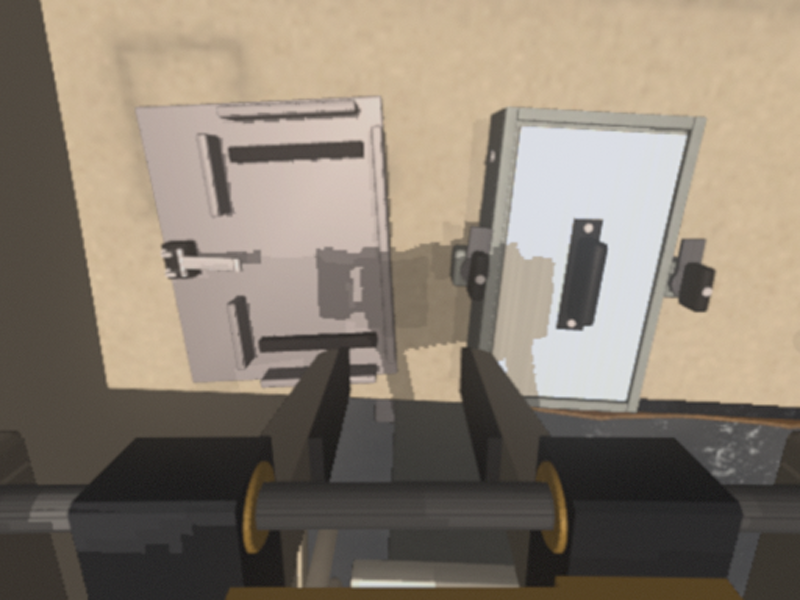

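Run:
```python
from h import *
c=json.load(open('w8.json')); z=np.load('w8.npz'); W=cloud(c,z['d'])
X,Y,Z=W[...,0],W[...,1],W[...,2]
reg=(X>370)&(X<650)&(Y>95)&(Y<285)
def comps(lo,hi,mn):
    n,l=cv2.connectedComponents((reg&(Z>lo)&(Z<hi)).astype(np.uint8))
    for i in range(1,n):
        if (l==i).sum()>mn:
            p=W[l==i]; rr=cv2.minAreaRect(p[:,:2].astype(np.float32)); print(len(p),np.round(p.mean(0),1),np.round(rr[0],1),np.round(rr[1],1),round(rr[2],1))
comps(27,40,15); print(); comps(12,22,60); print(); comps(3,12,100)
H=np.zeros((400,600),np.uint8)
k=reg&(Z<60)
H=np.full((380,560),0,np.uint8)
xi=((X[k]-370)*2).astype(int); yi=((285-Y[k])*2).astype(int)
H[yi.clip(0,379),xi.clip(0,559)]=np.clip(Z[k]*4+40,0,255)
cv2.imwrite('pics/hm.png',H)
```

```text
708 [622.2 206.7  32.4] [622.5 207. ] [  8.2 100. ] 5.6
1003 [527.5 133.9  32.6] [519.4 133.3] [188.5   8.1] 5.4
451 [573.7 265.2  32.1] [572.6 265.4] [60.3  9.3] 6.2
107 [506.4 275.4  36.3] [506.2 275. ] [ 9.8 20. ] 3.5
315 [444.7 253.1  32. ] [443.3 253.8] [59.6  8.4] 5.5
110 [410.3 148.3  31.8] [409.6 147.9] [ 8.4 21.5] 7.3
162 [403.8 219.8  31.8] [402.8 218.3] [ 8.8 34.1] 6.4

171 [574.4 262.4  17. ] [573.  262.4] [59.8  2.8] 6.4
924 [593.2 204.2  18.7] [593.2 203.8] [ 12.8 102.7] 4.7
121 [447.1 251.   17.1] [444.3 250.6] [58.9  7.3] 11.9
708 [435.7 189.4  18.1] [434.5 189.6] [ 12.6 103.2] 5.0
77 [406.3 218.   17.1] [406.3 218.3] [ 1.8 35.6] 6.9

15355 [521.7 208.8   7. ] [512.7 212.6] [236.3 167.1] 5.3
```

View pics/hm.png

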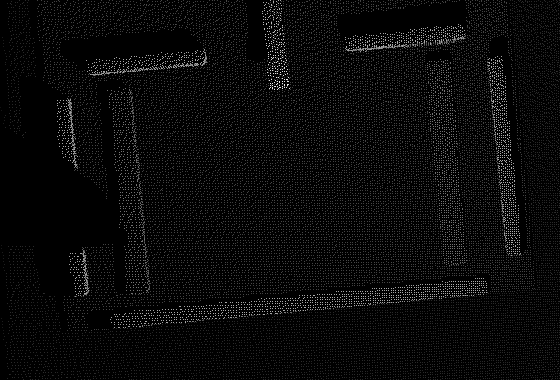

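```bash
python3 -m creep '[[[0.5,32,10],0,0],[[0.5,32,20],0,0],[[0.5,32,20],0,0],[[0.4,32,20],0,0],[[0,0,20],0.049,0],[[0,0,10],0,0],[[0,0,0],0,0]]'
python3 - <<'E'
from h import *
st(); c,im,d=cap('wrist','w9.png')
W=cloud(c,d);X,Y,Z=W[...,0],W[...,1],W[...,2]
m=((X>470)&(X<560)&(Y>-125)&(Y<110)&(Z>80)&(Z<95)).astype(np.uint8)
n,l=cv2.connectedComponents(m)
for i in range(1,n):
    if (l==i).sum()>20:
        p=W[l==i]; rr=cv2.minAreaRect(p[:,:2].astype(np.float32)); print(len(p),np.round(p.mean(0),1),np.round(rr[0],1),np.round(rr[1],1),rr[2])
E
```

```text
t: 12.55
ee_pos: [514.5, -15.9, 298.2]
eef_rot: [-0.0, 1.0, -0.003, -0.002]
contact_force: [-0.7, 0.0, -0.2]
gripper_width: 0.498
t 12.55 tcp [514.5 -15.9 298.2] x [ 1.    -0.005 -0.003] y [-0.005 -1.    -0.   ] z [-0.003  0.    -1.   ] F [-0.7  0.  -0.2] w 0.498 q [-0.03  0.32  1.96  0.    0.87  1.54]
1241 [518.3 -12.   86.9] [516.2 -11.8] [11.9 58.6] 89.7028579711914
624 [518.7  63.6  85.8] [517.3  64.4] [10.  31.8] 88.15455627441406
615 [517.1 -86.7  85.7] [516.  -87.7] [31.7 10.2] 1.4474798440933228
```

View pics/w9.png

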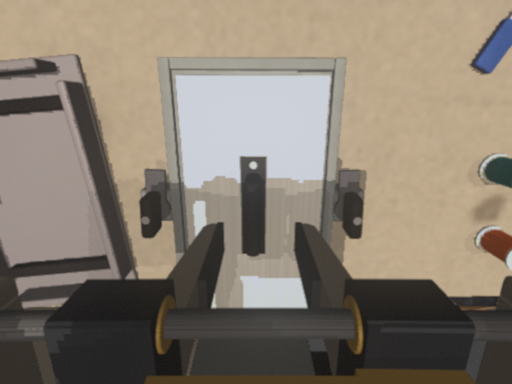

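```bash
python3 -m creep '[[[1.5,-4.1,0],0,0],[[0,0,25],0,0],[[0,0,21],0,0],[[0,0,0],0,-0.6],[[0,0,0],0,-1],[[0,0,0],0,-1],[[0,0,0],0,-1],[[0,0,0],0,-1]]' 45
python3 - <<'E'
from h import *
st()
E
```

```text
t: 13.4
ee_pos: [517.2, -11.0, 254.7]
eef_rot: [0.0, 1.0, -0.003, 0.001]
contact_force: [-0.8, 0.2, 6.6]
gripper_width: 0.127
t 13.4 tcp [517.2 -11.  254.7] x [ 1.    -0.005  0.002] y [-0.005 -1.    -0.   ] z [ 0.002 -0.    -1.   ] F [-0.8  0.2  6.6] w 0.127 q [-0.02  0.39  1.98  0.    0.77  1.55]
```

```bash
python3 -m creep '[[[0,0,-5],0,-1],[[0,0,-10],0,-1],[[0,0,-20],0,-1],[[0,0,-25],0,-1],[[0,0,-30],0,-1],[[0,0,-10],0,-1],[[0,0,0],0,-1],[[0,0,0],0,-1]]'
python3 - <<'E'
from h import *
st(); cap('wrist','w10.png'); c,im,d=cap('side'); z=im[105:320,175:340]; cv2.imwrite('pics/s10.png',cv2.resize(z,None,fx=3,fy=3)[:600,:,::-1])
E
```

```text
t: 14.2
ee_pos: [516.3, -11.0, 352.9]
eef_rot: [-0.0, 1.0, -0.003, -0.0]
contact_force: [-0.8, -0.3, -4.3]
gripper_width: 0.125
t 14.2 tcp [516.3 -11.  352.9] x [ 1.    -0.005 -0.001] y [-0.005 -1.    -0.   ] z [-0.001  0.    -1.   ] F [-0.8 -0.3 -4.3] w 0.125 q [-0.02  0.25  1.91  0.    0.98  1.55]
```

View pics/w10.png

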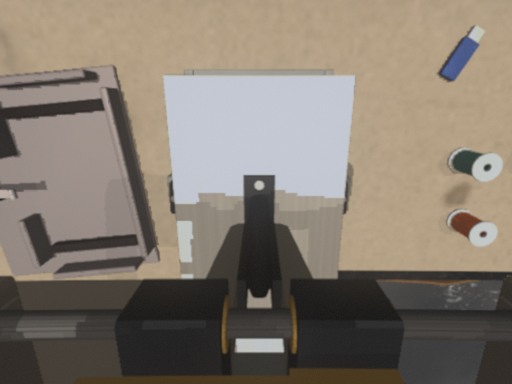

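View pics/s10.png

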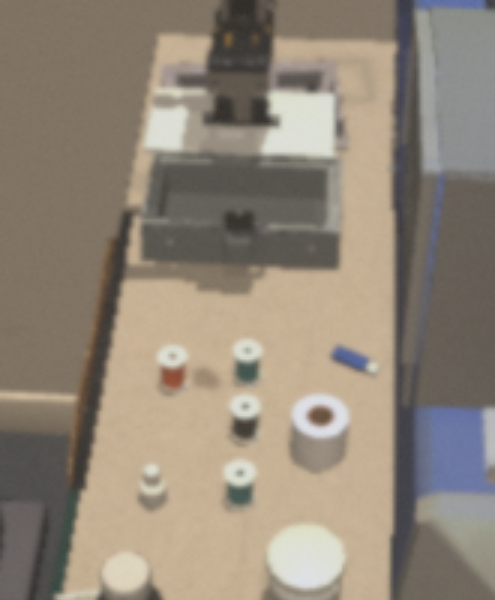

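Run:
```python
from h import *
o=st(); c,im,d=cap('wrist'); W=cloud(c,d);X,Y,Z=W[...,0],W[...,1],W[...,2]
m=(Z>145)&(Z<165)&(X>500)&(X<650)
m=cv2.morphologyEx(m.astype(np.uint8),cv2.MORPH_OPEN,np.ones((5,5)))>0
p=W[m]; print(np.median(p[:,2]),p[:,0].max(),p[:,1].min(),p[:,1].max(),cv2.minAreaRect(p[:,:2].astype(np.float32)))
for a,b in ((60,85),(0,60)):
    k=(p[:,0]>530+a)&(p[:,0]<530+b); print(p[k,1].min(),p[k,1].max())
# pitch check
A=np.c_[p[:,:2],np.ones(len(p))]; print(np.linalg.lstsq(A,p[:,2],rcond=None)[0])
h=W[(Z>165)&(Z<200)&(X>525)&(X<570)&(abs(Y+11)<12)]; print(len(h),h[:,0].max(),h.mean(0))
```

```text
t 14.3 tcp [516.2 -11.  352.2] x [ 1.    -0.005 -0.003] y [-0.005 -1.    -0.   ] z [-0.003  0.    -1.   ] F [-0.  -0.  -4.5] w 0.124 q [-0.02  0.25  1.91  0.    0.98  1.55]
155.2278389160543 614.6305625090104 -68.75242511661915 44.08794214830568 ((557.324951171875, -12.424407958984375), (112.77745056152344, 114.39546966552734), 89.83890533447266)
-68.60391396162751 43.38409422812305
-68.75242511661915 43.932004112392605
[-5.93689626e-03  1.36187192e-03  1.58661150e+02]
1367 544.0140807308873 [532.17038159 -11.19358799 183.29993808]
```

```bash
python3 -m creep '[[[0,-20,0],0,-1],[[0,-35,0],0,-1],[[0,-35,0],0,-1],[[0,-35,0],0,-1],[[0,-35,0],0,-1],[[-0.5,-30,0],0,-1],[[-0.3,-18,0],-0.05,-1],[[0,0,0],-0.0425,-1],[[0,0,0],0,-1],[[0,0,0],0,-1]]' && python3 -m creep '[[[0,0,30],0,-1],[[0,0,25],0,-1],[[0,0,0],0,-1],[[0,0,0],0,-1]]'
python3 - <<'E'
from h import *
o=st(); c,im,d=cap('wrist','w11.png'); W=cloud(c,d);X,Y,Z=W[...,0],W[...,1],W[...,2]
m=(Z>90)&(Z<110)&(X>480)&(X<650)
m=cv2.morphologyEx(m.astype(np.uint8),cv2.MORPH_OPEN,np.ones((5,5)))>0
p=W[m]; print('plate',np.median(p[:,2]),cv2.minAreaRect(p[:,:2].astype(np.float32)))
reg=(X>370)&(X<650)&(Y>95)&(Y<285)
def comps(lo,hi,mn):
    n,l=cv2.connectedComponents((reg&(Z>lo)&(Z<hi)).astype(np.uint8))
    for i in range(1,n):
        if (l==i).sum()>mn:
            p=W[l==i]; rr=cv2.minAreaRect(p[:,:2].astype(np.float32)); print(len(p),np.round(p.mean(0),1),np.round(rr[0],1),np.round(rr[1],1),round(rr[2],1))
comps(27,42,15)
E
```

```text
t: 15.35
ee_pos: [516.8, 196.8, 352.8]
eef_rot: [0.0, 0.999, 0.043, -0.001]
contact_force: [0.3, -0.2, -3.9]
gripper_width: 0.127
t: 15.75
ee_pos: [517.1, 196.6, 298.7]
eef_rot: [0.0, 0.999, 0.043, -0.001]
contact_force: [-0.9, -0.3, -3.3]
gripper_width: 0.125
t 15.75 tcp [517.1 196.6 298.7] x [ 0.996  0.086 -0.001] y [ 0.086 -0.996  0.   ] z [-0.001 -0.    -1.   ] F [-0.9 -0.3 -3.3] w 0.125 q [ 0.36  0.37  1.88 -0.    0.89  1.85]
plate 101.7142160365202 ((547.7923583984375, 197.93707275390625), (135.81715393066406, 113.02560424804688), 4.656777381896973)
904 [623.8 205.4  32.6] [624.  206.8] [ 5.6 99.7] 4.9
149 [506.6 277.8  35.5] [506.1 277.8] [10.4 14.7] 3.9
```

View pics/w11.png

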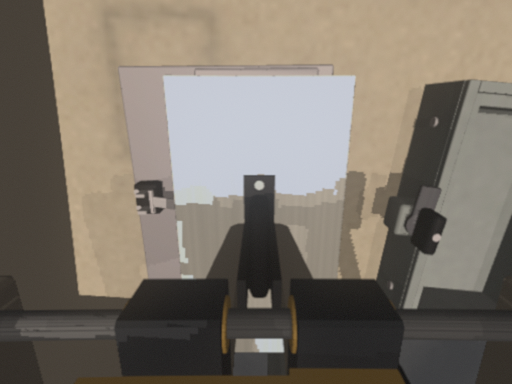

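```bash
python3 -m creep '[[[-0.2,-1.2,20],-0.004,-1],[[0,0,20],0,-1],[[0,0,15],0,-1],[[0,0,0],0,-1],[[0,0,0],0,-1]]'
python3 - <<'E'
from h import *
o=st(); c,im,d=cap('wrist','w12.png')
E
```

```text
t: 16.3
ee_pos: [517.4, 198.3, 244.9]
eef_rot: [-0.0, 0.999, 0.045, 0.001]
contact_force: [1.0, 0.5, -3.3]
gripper_width: 0.127
t 16.3 tcp [517.4 198.3 244.9] x [0.996 0.091 0.001] y [ 0.091 -0.996 -0.   ] z [ 0.001  0.001 -1.   ] F [ 1.   0.5 -3.3] w 0.127 q [0.36 0.45 1.91 0.   0.78 1.84]
```

View pics/w12.png

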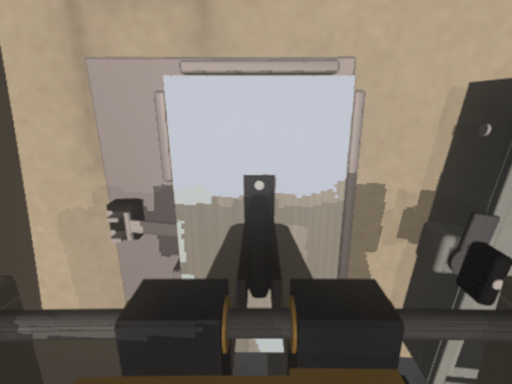

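```bash
python3 -m creep '[[[0,0,8],0,-1],[[0,0,6],0,-1],[[0,0,5],0,-1],[[0,0,3],0,-1],[[0,0,0],0,-1],[[0,0,0],0,-1]]'
python3 - <<'E'
from h import *
o=st(); c,im,d=cap('wrist','w13.png')
E
```

```text
t: 16.95
ee_pos: [516.7, 198.2, 221.6]
eef_rot: [0.0, 0.999, 0.046, -0.0]
contact_force: [0.3, -0.7, -3.7]
gripper_width: 0.126
t 16.95 tcp [516.7 198.2 221.6] x [ 0.996  0.091 -0.   ] y [ 0.091 -0.996  0.   ] z [-0. -0. -1.] F [ 0.3 -0.7 -3.7] w 0.126 q [ 0.36  0.49  1.92 -0.    0.74  1.84]
```

View pics/w13.png

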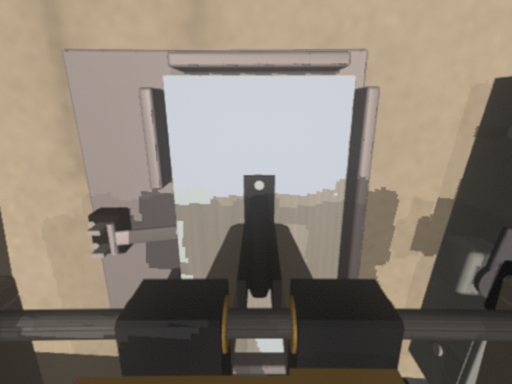

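```bash
python3 -m creep '[[[0,0,1.5],0,-1],[[0,0,1.5],0,-1],[[0,0,0],0,-1]]'; python3 -c "
from h import *
st()"
```

```text
t: 17.3
ee_pos: [516.9, 198.2, 220.7]
eef_rot: [-0.0, 0.999, 0.046, 0.0]
contact_force: [-7.3, -2.9, 20.5]
gripper_width: 0.125
t 17.3 tcp [516.9 198.2 220.7] x [0.996 0.091 0.001] y [ 0.091 -0.996 -0.   ] z [ 0.  0. -1.] F [-7.3 -2.9 20.5] w 0.125 q [ 0.36  0.49  1.92 -0.    0.73  1.84]
```

Seated at the predicted height. Back off the press slightly, then release and rise.

```bash
python3 -m creep '[[[0,0,-1.5],0,-1],[[0,0,0],0,-0.6],[[0,0,0],0,-0.3],[[0,0,0],0,0],[[0,0,-20],0,0],[[0,0,-40],0,0],[[0,0,-50],0,0],[[0,0,-50],0,0],[[0,0,0],0,0],[[0,0,0],0,0]]'
python3 - <<'E'
from h import *
o=st(); c,im,d=cap('wrist','w14.png'); W=cloud(c,d);X,Y,Z=W[...,0],W[...,1],W[...,2]
reg=(X>380)&(X<650)&(Y>100)&(Y<290)
m=reg&(Z>19)&(Z<27); m=cv2.morphologyEx(m.astype(np.uint8),cv2.MORPH_OPEN,np.ones((5,5)))>0
p=W[m]; A=np.c_[p[:,:2]-[514,197],np.ones(len(p))]; print('plane',np.linalg.lstsq(A,p[:,2],rcond=None)[0],cv2.minAreaRect(p[:,:2].astype(np.float32)))
h=W[reg&(Z>47)&(Z<65)&(Y>170)&(Y<225)]; print('handle',cv2.minAreaRect(h[:,:2].astype(np.float32)),np.median(h[:,2]))
def comps(lo,hi,mn):
    n,l=cv2.connectedComponents((reg&(Z>lo)&(Z<hi)).astype(np.uint8))
    for i in range(1,n):
        if (l==i).sum()>mn:
            p=W[l==i]; rr=cv2.minAreaRect(p[:,:2].astype(np.float32)); print(len(p),np.round(p.mean(0),1),np.round(rr[0],1),np.round(rr[1],1),round(rr[2],1))
comps(28.5,42,15)
E
```

```text
t: 18.3
ee_pos: [517.0, 198.2, 381.2]
eef_rot: [-0.0, 0.999, 0.046, 0.001]
contact_force: [-0.5, -0.3, -0.6]
gripper_width: 0.496
t 18.3 tcp [517.  198.2 381.2] x [0.996 0.091 0.003] y [ 0.091 -0.996 -0.001] z [ 0.003  0.001 -1.   ] F [-0.5 -0.3 -0.6] w 0.496 q [ 0.36  0.27  1.81 -0.    1.06  1.84]
plane [5.04423079e-04 5.90203898e-04 2.39466950e+01] ((513.5903930664062, 211.8301239013672), (200.3528289794922, 140.95321655273438), 4.712835311889648)
handle ((515.2315673828125, 197.2506866455078), (59.08741760253906, 11.320296287536621), 4.94257926940918) 53.32226923482787
768 [621.5 206.9  32.7] [621.9 207. ] [ 8.2 99.4] 5.2
400 [573.2 266.3  32.5] [572.3 266.5] [59.3  8.3] 4.9
931 [543.6 136.   32.5] [537.  134.9] [153.5   9.3] 5.1
18 [543.9 200.4  35.7] [543.6 200.6] [ 2.6 10.6] 12.0
116 [462.4 256.   32.3] [461.6 256.2] [23.   7.8] 4.2
447 [406.7 188.   32.2] [406.5 188.1] [ 7.7 95.1] 5.6
```

View pics/w14.png

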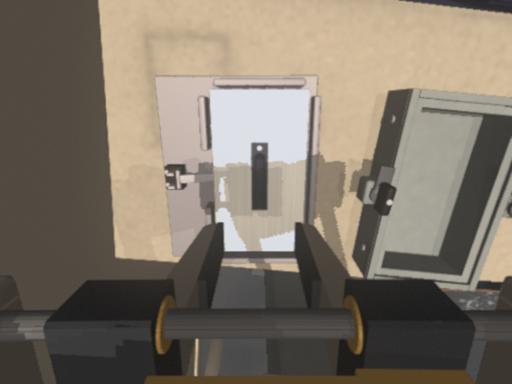

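```bash
python3 -m creep '[[[-6,47,0],0,0],[[-6,47,0],0,0],[[-6,47,0],0,0],[[-6,47,0],0,0],[[-6,47,0],0,0],[[-6,47,0],0,0],[[-6,47,0],0,0],[[-6,47,0],0,0],[[-6,47,0],0,0],[[-6,47,0],0,-0.15]]' 15 && python3 -m creep '[[[0,0,0],-0.14,-0.15],[[0,0,0],-0.14,-0.15],[[0,0,0],-0.14,-0.15],[[0,0,0],-0.14,-0.15],[[0,0,0],-0.14,-0.15],[[0,0,0],-0.14,-0.15],[[0,0,0],-0.14,-0.15],[[0,0,0],-0.14,-0.15],[[0,0,0],-0.14,-0.15],[[0,0,0],-0.14,-0.15]]'
cat > sp.py <<'E'
from h import *
import sys
o=st(); c,im,d=cap('wrist',sys.argv[1]); W=cloud(c,d);X,Y,Z=W[...,0],W[...,1],W[...,2]
reg=(X>400)&(X<680)&(Y>-600)&(Y<-110)&(Z>24)&(Z<55)
n,l=cv2.connectedComponents(reg.astype(np.uint8))
for i in range(1,n):
    if (l==i).sum()>25:
        p=W[l==i]; t=p[p[:,2]>np.percentile(p[:,2],60)-3]; (cc,r)=cv2.minEnclosingCircle(t[:,:2].astype(np.float32))
        print('blob',len(p),'ztop',round(np.percentile(p[:,2],90),1),'c',np.round(cc,1),'r',round(r,1),'mean',np.round(t[:,:2].mean(0),1), 'px',np.round(proj(c,[[cc[0],cc[1],40]])[0]))
for r in nets.pinpoint('spool_1','wrist'):
    v,u=r['centre']; print(np.round(r['centre']),round(r['p'],2),np.round(at_z(c,u,v,20),1))
E
python3 sp.py w15.png
```

```text
t: 19.35
ee_pos: [498.9, -277.1, 377.8]
eef_rot: [-0.001, 0.999, 0.046, -0.002]
contact_force: [1.3, 0.1, -0.8]
gripper_width: 0.434
t: 20.35
ee_pos: [499.3, -275.1, 377.6]
eef_rot: [-0.002, 0.733, 0.681, -0.001]
contact_force: [1.0, 0.1, 0.7]
gripper_width: 0.426
t 20.35 tcp [ 499.3 -275.1  377.6] x [0.074 0.997 0.002] y [ 0.997 -0.074 -0.004] z [-0.004  0.002 -1.   ] F [1.  0.1 0.7] w 0.426 q [-0.51  0.3   1.78  0.    1.07 -0.43]
blob 543 ztop 41.8 c [ 532.9 -247.2] r 15.0 mean [ 532.9 -246.9] px [288. 152.]
blob 533 ztop 41.7 c [ 457.7 -259.8] r 15.2 mean [ 457.6 -259.4] px [222. 168.]
blob 1917 ztop 51.4 c [ 608.9 -339.1] r 27.7 mean [ 609.1 -338.1] px [355. 223.]
blob 466 ztop 41.6 c [ 534.7 -322.3] r 15.1 mean [ 534.9 -320.9] px [292. 214.]
blob 175 ztop 41.4 c [ 529.1 -404.8] r 13.9 mean [ 526.9 -404.9] px [291. 275.]
blob 289 ztop 44.9 c [ 452.4 -408.6] r 8.0 mean [ 453.  -407.3] px [231. 281.]
blob 507 ztop 44.8 c [ 455.6 -568.3] r 25.4 mean [ 456.4 -556.2] px [244. 377.]
[202. 289.] 0.93 [ 532.8 -313.9   20. ]
[145. 282.] 0.83 [ 528.4 -241.5   20. ]
[162. 230.] 0.83 [ 464.1 -257.8   20. ]
[258. 294.] 0.7 [ 536.5 -393.5   20. ]
```

View pics/w15.png

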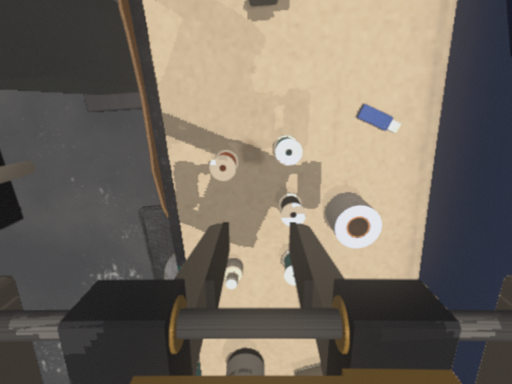

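```bash
python3 -m creep '[[[15,15.7,30],0,0],[[15.4,15.7,40],0,0],[[0,0,35],-0.074,0],[[0,0,25],0,0],[[0,0,0],0,0]]'; python3 sp.py w16.png
```

```text
t: 20.95
ee_pos: [531.7, -246.5, 245.5]
eef_rot: [-0.004, 0.71, 0.704, -0.001]
contact_force: [0.3, 0.2, -0.8]
gripper_width: 0.502
t 20.95 tcp [ 531.7 -246.5  245.5] x [0.009 1.    0.004] y [ 1.    -0.009 -0.008] z [-0.008  0.004 -1.   ] F [ 0.3  0.2 -0.8] w 0.502 q [-0.44  0.49  1.83 -0.    0.83 -0.43]
blob 1409 ztop 41.5 c [ 532.9 -247.2] r 15.2 mean [ 533.  -246.6] px [262. 226.]
blob 1453 ztop 41.4 c [ 457.9 -259.6] r 15.4 mean [ 458.1 -259. ] px [159. 243.]
blob 494 ztop 41.1 c [ 535.2 -315. ] r 13.2 mean [ 535.2 -311.3] px [266. 307.]
blob 147 ztop 30.2 c [ 535.1 -398.1] r 10.8 mean [ 535.3 -394. ] px [266. 390.]
[285. 265.] 0.9 [ 534.7 -309.3   20. ]
[205. 262.] 0.84 [ 532.3 -238.2   20. ]
[358. 268.] 0.77 [ 536.8 -386.1   20. ]
[222. 174.] 0.68 [ 463.4 -251.9   20. ]
```

View pics/w16.png

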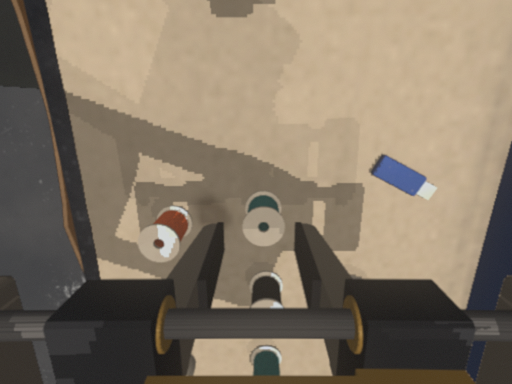

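```bash
python3 -m creep '[[[0,1,25],0,0],[[0,0,26],0,0],[[0,0,0],0,0],[[0,0,0],0,-0.5],[[0,0,0],0,-1],[[0,0,0],0,-1],[[0,0,0],0,-1]]' 15;  python3 -m creep '[[[0,0,-15],0,-1],[[0,0,-35],0,-1],[[0,0,-45],0,-1],[[0,0,-20],0,-1],[[0,0,0],0,-1]]';python3 sp.py w17.png
```

```text
t: 21.75
ee_pos: [535.2, -247.9, 200.7]
eef_rot: [0.001, 0.709, 0.705, 0.0]
contact_force: [-1.4, -0.3, 7.3]
gripper_width: 0.315
t: 22.25
ee_pos: [535.6, -248.0, 318.8]
eef_rot: [0.003, 0.709, 0.705, 0.001]
contact_force: [-0.0, 0.8, 0.2]
gripper_width: 0.314
t 22.25 tcp [ 535.6 -248.   318.8] x [ 0.006  1.    -0.003] y [ 1.    -0.006  0.006] z [ 0.006 -0.003 -1.   ] F [-0.   0.8  0.2] w 0.314 q [-0.44  0.39  1.79  0.    0.95 -0.43]
blob 798 ztop 41.6 c [ 457.7 -259.5] r 15.2 mean [ 457.9 -259.3] px [176. 204.]
blob 914 ztop 51.2 c [ 617.2 -325.3] r 21.8 mean [ 617.7 -322.5] px [337. 263.]
blob 42 ztop 28.5 c [ 589.2 -488.1] r 7.7 mean [ 590.1 -487.2] px [304. 385.]
[191. 189.] 0.85 [ 466.2 -252.8   20. ]
[228. 254.] 0.8 [ 532. -294.   20.]
[304. 259.] 0.74 [ 537.3 -390.2   20. ]
```

View pics/w17.png

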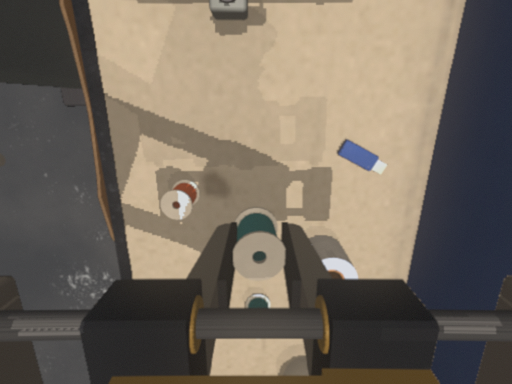

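```bash
python3 -m creep '[[[35,4,0],0,-1],[[45,4,0],0,-1],[[45,4,0],0,-1],[[45,4,0],0,-1],[[45,4,0],0,-1],[[44.5,4,0],0,-1],[[0,0,0],0.004,-1],[[0,0,30],0,-1],[[0,0,20],0,-1],[[0,0,0],0,-1]]'
python3 - <<'E'
from h import *
st(); cap('wrist','w18.png')
E
```

```text
t: 23.35
ee_pos: [558.2, 11.2, 260.8]
eef_rot: [-0.002, 0.71, 0.704, -0.003]
contact_force: [-0.8, -0.4, -0.1]
gripper_width: 0.309
t 23.35 tcp [558.2  11.2 260.8] x [ 0.01  1.   -0.  ] y [ 1.    -0.01  -0.007] z [-0.007 -0.    -1.   ] F [-0.8 -0.4 -0.1] w 0.309 q [ 0.02  0.43  1.89 -0.    0.83  0.03]
```

View pics/w18.png

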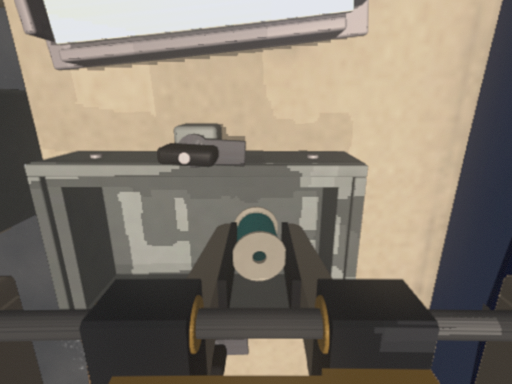

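```bash
python3 -m creep '[[[0,0,25],0,-1],[[0,0,18],0,-1],[[0,0,9],0,-1],[[0,0,0],0,-1]]'; python3 -c "
from h import *
st()"
```

```text
t: 23.8
ee_pos: [559.8, 11.4, 211.8]
eef_rot: [-0.0, 0.711, 0.704, -0.001]
contact_force: [-0.2, -0.2, 0.3]
gripper_width: 0.31
t 23.8 tcp [559.8  11.4 211.8] x [ 0.01  1.   -0.  ] y [ 1.    -0.01  -0.001] z [-0.001 -0.    -1.   ] F [-0.2 -0.2  0.3] w 0.31 q [ 0.02  0.51  1.91 -0.    0.73  0.03]
```

```bash
python3 -m creep '[[[0,0,4],0,-1],[[0,0,2],0,-1],[[0,0,0],0,-1]]'; python3 -c "
from h import *
st()"
```

```text
t: 24.1
ee_pos: [560.1, 11.8, 206.6]
eef_rot: [0.0, 0.71, 0.704, 0.0]
contact_force: [0.0, 0.1, 0.3]
gripper_width: 0.309
t 24.1 tcp [560.1  11.8 206.6] x [0.01 1.   0.  ] y [ 1.    -0.01   0.001] z [ 0.001  0.    -1.   ] F [0.  0.1 0.3] w 0.309 q [0.02 0.52 1.91 0.   0.71 0.03]
```

```bash
python3 -m creep '[[[0,0,1.5],0,-1],[[0,0,0],0,-0.4],[[0,0,0],0,-0.15],[[0,0,0],0,-0.1],[[0,0,-15],0,-0.1],[[0,0,-40],0,-0.1],[[0,0,-50],0,-0.1],[[0,0,-20],0,-0.1],[[0,0,0],0,0]]'
python3 - <<'E'
from h import *
st(); cap('wrist','w19.png')
E
```

```text
t: 25.0
ee_pos: [561.1, 11.9, 334.3]
eef_rot: [0.002, 0.71, 0.704, 0.003]
contact_force: [0.8, 0.3, 0.0]
gripper_width: 0.498
t 25.0 tcp [561.1  11.9 334.3] x [0.009 1.    0.   ] y [ 1.    -0.009  0.007] z [ 0.007  0.    -1.   ] F [0.8 0.3 0. ] w 0.498 q [0.02 0.33 1.84 0.   0.96 0.03]
```

View pics/w19.png

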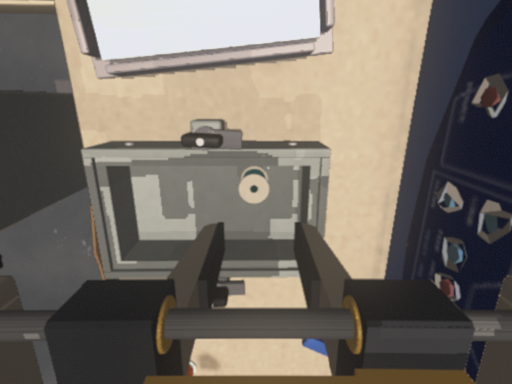

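```bash
python3 -m creep '[[[-45.4,-16.5,0],0,0],[[-45.4,-16.5,0],0,0],[[-45.4,-16.5,0],0,0],[[-45.4,-16.5,0],0,0],[[-45.4,-16.5,0],0,0],[[-45.4,-16.5,0],0,0],[[0,0,35],0,0],[[0,0,40],0,0],[[0,0,10],0,0],[[0,0,0],0,0]]'; python3 sp.py w20.png
```

```text
t: 26.05
ee_pos: [457.5, -259.0, 242.8]
eef_rot: [-0.003, 0.71, 0.704, -0.001]
contact_force: [-0.7, -0.1, 0.7]
gripper_width: 0.506
t 26.05 tcp [ 457.5 -259.   242.8] x [0.009 1.    0.003] y [ 1.    -0.009 -0.005] z [-0.005  0.003 -1.   ] F [-0.7 -0.1  0.7] w 0.506 q [-0.52  0.42  1.97  0.    0.76 -0.51]
blob 1454 ztop 41.5 c [ 457.5 -259.7] r 15.3 mean [ 457.6 -259.2] px [260. 228.]
blob 1058 ztop 50.9 c [ 610.9 -316.1] r 15.2 mean [ 608.4 -314.5] px [468. 297.]
blob 289 ztop 51.3 c [ 617.2 -355.7] r 11.0 mean [ 617.1 -355.4] px [466. 340.]
blob 268 ztop 27.7 c [ 452.1 -407.3] r 12.3 mean [ 452.6 -402.7] px [255. 390.]
[207. 259.] 0.9 [ 456.9 -251.8   20. ]
[274. 347.] 0.65 [ 527.9 -310.1   20. ]
```

View pics/w20.png

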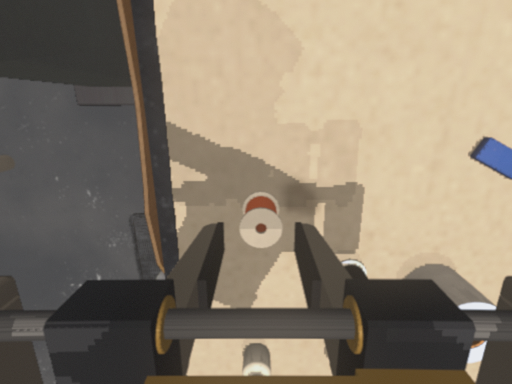

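```bash
python3 -m creep '[[[0,0,20],0,0],[[0,0,22],0,0],[[0,0,0],0,0],[[0,0,0],0,-0.5],[[0,0,0],0,-1],[[0,0,0],0,-1],[[0,0,0],0,-1]]' 15;  python3 -m creep '[[[0,0,-15],0,-1],[[0,0,-35],0,-1],[[0,0,-45],0,-1],[[0,0,-23],0,-1],[[0,0,0],0,-1]]'; python3 -m creep '[[[36,2,0],0,-1],[[47,2,0],0,-1],[[47,2,0],0,-1],[[47,2,0],0,-1],[[47,2,0],0,-1],[[47,2,0],0,-1],[[0,0,0],0.004,-1],[[0,0,25],0,-1],[[0,0,20],0,-1],[[0,0,0],0,-1]]'
python3 - <<'E'
from h import *
st(); cap('wrist','w21.png')
E
```

```text
t: 26.85
ee_pos: [459.0, -259.9, 203.9]
eef_rot: [0.001, 0.71, 0.704, 0.0]
contact_force: [-1.0, -0.6, 7.2]
gripper_width: 0.313
t: 27.35
ee_pos: [459.4, -260.2, 324.5]
eef_rot: [0.003, 0.71, 0.704, 0.001]
contact_force: [0.7, 0.3, 0.5]
gripper_width: 0.311
t: 28.35
ee_pos: [471.5, 11.0, 273.1]
eef_rot: [-0.002, 0.712, 0.702, -0.002]
contact_force: [0.7, -0.1, -0.5]
gripper_width: 0.31
t 28.35 tcp [471.5  11.  273.1] x [ 0.013  1.    -0.   ] y [ 1.    -0.013 -0.005] z [-0.005 -0.    -1.   ] F [ 0.7 -0.1 -0.5] w 0.31 q [ 0.02  0.3   2.07 -0.    0.78  0.03]
```

View pics/w21.png

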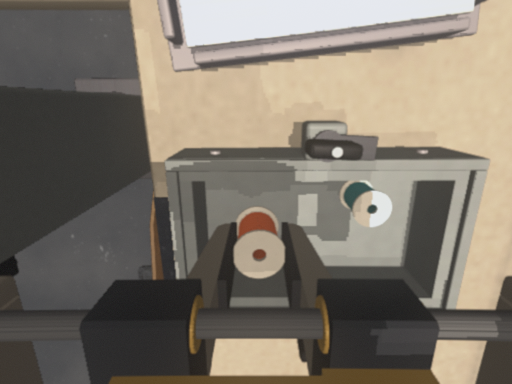

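```bash
python3 -m creep '[[[0,0,25],0,-1],[[0,0,22],0,-1],[[0,0,12],0,-1],[[0,0,3],0,-1],[[0,0,0],0,-1]]'; python3 -c "
from h import *
st()"
```

```text
t: 28.9
ee_pos: [473.2, 11.1, 213.9]
eef_rot: [-0.0, 0.712, 0.702, -0.0]
contact_force: [-1.0, 0.9, -0.1]
gripper_width: 0.309
t 28.9 tcp [473.2  11.1 213.9] x [0.014 1.    0.   ] y [ 1.    -0.014 -0.   ] z [-0.  0. -1.] F [-1.   0.9 -0.1] w 0.309 q [0.02 0.41 2.09 0.   0.64 0.03]
```

```bash
python3 -m creep '[[[0,0,3],0,-1],[[0,0,1.5],0,-1],[[0,0,0],0,-1]]'; python3 -m creep '[[[0,0,0],0,-0.4],[[0,0,0],0,-0.15],[[0,0,0],0,-0.1],[[0,0,-15],0,-0.1],[[0,0,-40],0,-0.1],[[0,0,-50],0,-0.1],[[0,0,-20],0,-0.1],[[0,0,0],0,0]]'
python3 - <<'E'
from h import *
st(); cap('wrist','w22.png')
E
```

```text
t: 29.2
ee_pos: [473.1, 11.3, 209.5]
eef_rot: [0.0, 0.712, 0.702, 0.0]
contact_force: [-0.4, -0.0, -0.8]
gripper_width: 0.311
t: 30.0
ee_pos: [474.1, 11.3, 337.4]
eef_rot: [0.002, 0.712, 0.702, 0.002]
contact_force: [-0.5, -0.7, 0.2]
gripper_width: 0.495
t 30.0 tcp [474.1  11.3 337.4] x [0.013 1.    0.   ] y [ 1.    -0.013  0.006] z [ 0.006  0.    -1.   ] F [-0.5 -0.7  0.2] w 0.495 q [0.02 0.2  2.02 0.   0.92 0.03]
```

View pics/w22.png

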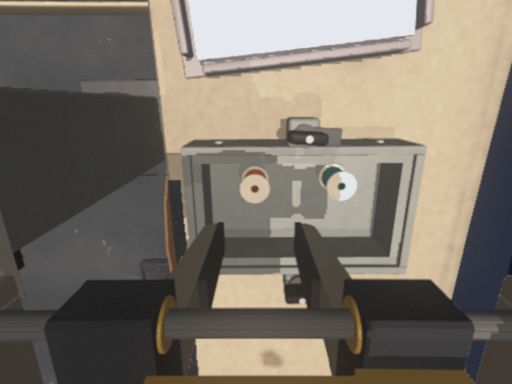

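```bash
python3 -m creep '[[[-41.5,8.2,0],0,0],[[-41.5,8.2,0],0,0],[[-41.5,8.2,0],0,0],[[-41.5,8.2,0],0,0],[[-41.5,8.2,0],0,0],[[-41.5,8.2,0],0,0],[[-41.5,8.2,0],0,0],[[-41.5,8.2,0],-0.013,0],[[0,0,40],0,0],[[0,0,35],0,-0.1]]'; python3 -m creep '[[[0,0,10],0,-0.1],[[0,0,0],0,-0.1]]'; python3 sp.py w23.png
```

```text
t: 31.05
ee_pos: [533.5, -322.8, 256.4]
eef_rot: [-0.0, 0.708, 0.706, -0.0]
contact_force: [-0.6, 0.4, -0.9]
gripper_width: 0.45
t: 31.25
ee_pos: [533.1, -320.9, 246.4]
eef_rot: [-0.003, 0.707, 0.707, -0.001]
contact_force: [0.1, 0.5, 0.3]
gripper_width: 0.449
t 31.25 tcp [ 533.1 -320.9  246.4] x [0.    1.    0.003] y [ 1.    -0.    -0.005] z [-0.005  0.003 -1.   ] F [0.1 0.5 0.3] w 0.449 q [-0.54  0.53  1.75  0.    0.86 -0.54]
blob 1383 ztop 41.5 c [ 535.2 -322.5] r 15.4 mean [ 535.2 -321.9] px [263. 227.]
blob 4824 ztop 51.3 c [ 609.6 -338.8] r 27.6 mean [ 610.  -334.3] px [366. 248.]
blob 264 ztop 38.9 c [ 534.7 -397.6] r 10.6 mean [ 534.8 -393. ] px [262. 315.]
[206. 263.] 0.98 [ 535.6 -314.2   20. ]
[292. 261.] 0.82 [ 534.1 -391.1   20. ]
```

View pics/w23.png

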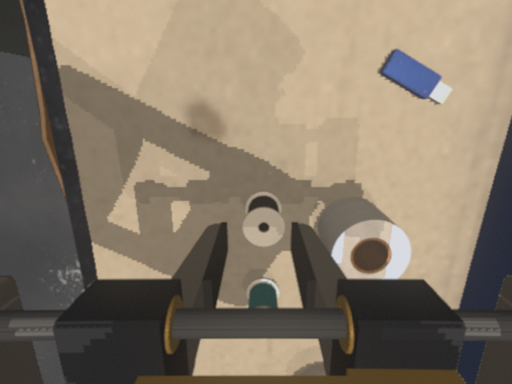

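```bash
python3 -m creep '[[[-1.4,2,0],0,-0.1],[[0,0,23],0,-0.1],[[0,0,21],0,-0.1],[[0,0,0],0,-0.1],[[0,0,0],0,-0.5],[[0,0,0],0,-1],[[0,0,0],0,-1],[[0,0,0],0,-1]]' 15;  python3 -m creep '[[[0,0,-15],0,-1],[[0,0,-35],0,-1],[[0,0,-45],0,-1],[[0,0,-25],0,-1],[[0,0,0],0,-1]]'
python3 - <<'E'
from h import *
st(); cap('wrist','w24.png')
E
```

```text
t: 32.15
ee_pos: [536.6, -323.3, 206.6]
eef_rot: [0.001, 0.707, 0.707, 0.0]
contact_force: [-0.7, 0.8, 5.8]
gripper_width: 0.311
t: 32.65
ee_pos: [537.2, -323.7, 330.5]
eef_rot: [0.004, 0.707, 0.707, 0.001]
contact_force: [-0.3, 0.3, 0.1]
gripper_width: 0.31
t 32.65 tcp [ 537.2 -323.7  330.5] x [ 0.001  1.    -0.004] y [ 1.    -0.001  0.006] z [ 0.006 -0.004 -1.   ] F [-0.3  0.3  0.1] w 0.31 q [-0.54  0.43  1.7   0.    1.01 -0.54]
```

View pics/w24.png

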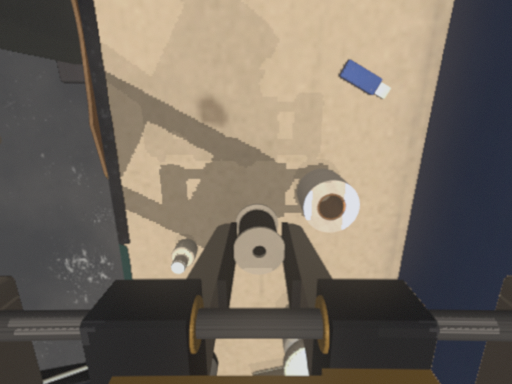

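```bash
python3 -m creep '[[[36,3.4,0],0,-1],[[42.5,3.4,0],0,-1],[[42.5,3.4,0],0,-1],[[42.5,3.4,0],0,-1],[[42.5,3.4,0],0,-1],[[42.5,3.4,0],0,-1],[[42.5,3.4,0],0,-1],[[0,0,25],0,-1],[[0,0,25],0,-1],[[0,0,0],0,-1]]'
python3 - <<'E'
from h import *
st(); cap('wrist','w25.png')
E
```

```text
t: 33.7
ee_pos: [558.0, -31.4, 271.5]
eef_rot: [-0.003, 0.707, 0.707, -0.002]
contact_force: [-0.9, -0.0, -0.7]
gripper_width: 0.312
t 33.7 tcp [558.  -31.4 271.5] x [-0.  1.  0.] y [ 1.     0.    -0.007] z [-0.007  0.    -1.   ] F [-0.9 -0.  -0.7] w 0.312 q [-0.06  0.42  1.88 -0.    0.85 -0.06]
```

View pics/w25.png

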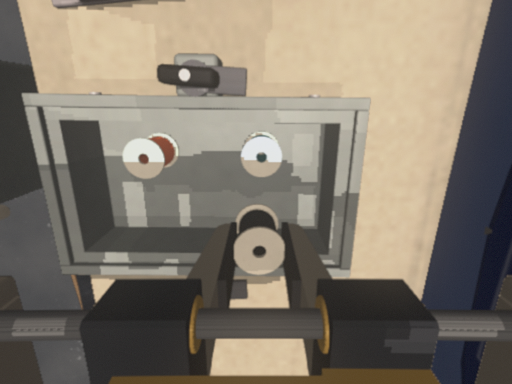

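```bash
python3 -m creep '[[[0,0,25],0,-1],[[0,0,22],0,-1],[[0,0,10],0,-1],[[0,0,1.5],0,-1],[[0,0,0],0,-1]]'; python3 -c "
from h import *
st()"
```

```text
t: 34.25
ee_pos: [560.4, -32.3, 217.3]
eef_rot: [0.0, 0.707, 0.707, 0.0]
contact_force: [0.5, 0.2, -0.1]
gripper_width: 0.308
t 34.25 tcp [560.4 -32.3 217.3] x [ 0.001  1.    -0.   ] y [ 1.    -0.001  0.   ] z [ 0. -0. -1.] F [ 0.5  0.2 -0.1] w 0.308 q [-0.06  0.5   1.9   0.    0.74 -0.06]
```

```bash
python3 -m creep '[[[0,0,3],0,-1],[[0,0,2],0,-1],[[0,0,0],0,-1]]'; python3 -m creep '[[[0,0,0.5],0,-0.4],[[0,0,0],0,-0.15],[[0,0,0],0,-0.1],[[0,0,-15],0,-0.1],[[0,0,-40],0,-0.1],[[0,0,-50],0,-0.1],[[0,0,-20],0,-0.1],[[0,0,0],0,0]]'
python3 - <<'E'
from h import *
st(); cap('wrist','w26.png')
E
```

```text
t: 34.55
ee_pos: [560.1, -32.0, 211.9]
eef_rot: [0.0, 0.707, 0.707, 0.0]
contact_force: [-1.1, 0.7, -0.3]
gripper_width: 0.312
t: 35.35
ee_pos: [561.2, -32.1, 340.9]
eef_rot: [0.003, 0.707, 0.707, 0.002]
contact_force: [0.2, -0.2, 0.1]
gripper_width: 0.495
t 35.35 tcp [561.2 -32.1 340.9] x [ 0.001  1.    -0.   ] y [ 1.    -0.001  0.007] z [ 0.007 -0.    -1.   ] F [ 0.2 -0.2  0.1] w 0.495 q [-0.06  0.33  1.83  0.    0.98 -0.06]
```

View pics/w26.png

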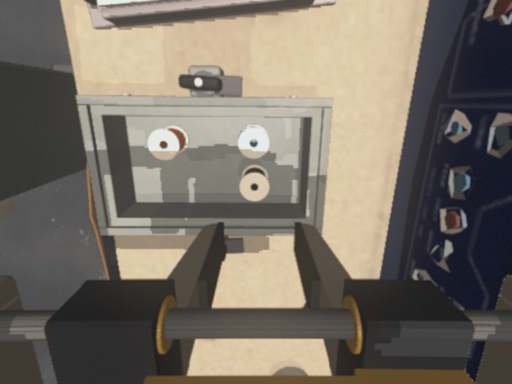

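```bash
python3 -m creep '[[[-46,-3.2,0],0,0],[[-46,-3.2,0],0,0],[[-46,-3.2,0],0,0],[[-46,-3.2,0],0,0],[[-46,-3.2,0],0,0],[[-46,-3.2,0],0,0],[[-46,-3.2,0],0,0],[[-46,-3.2,0],0,0],[[0,0,40],0,0],[[0,0,30],0,0]]'; python3 -m creep '[[[0,0,5],0,0],[[0,0,0],0,0]]'; python3 sp.py w27.png
```

```text
t: 36.4
ee_pos: [533.0, -401.3, 263.6]
eef_rot: [-0.001, 0.708, 0.706, -0.0]
contact_force: [0.2, 0.8, -0.8]
gripper_width: 0.5
t: 36.6
ee_pos: [533.7, -399.5, 259.5]
eef_rot: [-0.002, 0.707, 0.707, -0.0]
contact_force: [0.0, -0.4, 0.3]
gripper_width: 0.501
t 36.6 tcp [ 533.7 -399.5  259.5] x [0.    1.    0.002] y [ 1.    -0.    -0.003] z [-0.003  0.002 -1.   ] F [ 0.  -0.4  0.3] w 0.501 q [-0.64  0.57  1.64  0.    0.93 -0.64]
blob 5722 ztop 51.6 c [ 609.6 -339.1] r 27.5 mean [ 609.3 -338.1] px [370. 136.]
blob 1223 ztop 41.6 c [ 535.1 -404.7] r 15.1 mean [ 535.1 -404.3] px [261. 224.]
blob 815 ztop 45.1 c [ 453.1 -409.5] r 8.2 mean [ 454. -408.] px [154. 230.]
blob 161 ztop 50.1 c [ 574.4 -513. ] r 13.3 mean [ 572.  -510.3] px [307. 340.]
blob 151 ztop 34.0 c [ 473.2 -560.8] r 8.7 mean [ 471.6 -558.8] px [193. 383.]
[205. 263.] 0.92 [ 536.5 -397.    20. ]
```

View pics/w27.png

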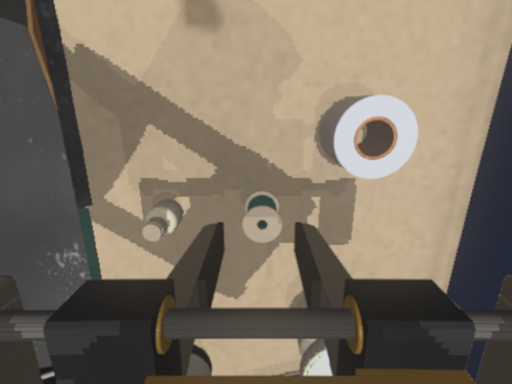

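```bash
python3 -m creep '[[[-5,1.5,0],0,0],[[0,0,30],0,0],[[0,0,25],0,0],[[0,0,0],0,0],[[0,0,0],0,-0.5],[[0,0,0],0,-1],[[0,0,0],0,-1],[[0,0,0],0,-1]]' 15;  python3 -m creep '[[[0,0,-15],0,-1],[[0,0,-35],0,-1],[[0,0,-45],0,-1],[[0,0,-25],0,-1],[[0,0,0],0,-1]]'
python3 - <<'E'
from h import *
st(); cap('wrist','w28.png')
E
```

```text
t: 37.5
ee_pos: [536.4, -405.5, 207.9]
eef_rot: [0.001, 0.707, 0.707, 0.0]
contact_force: [-1.6, -0.6, 6.8]
gripper_width: 0.309
t: 38.0
ee_pos: [536.8, -405.8, 331.9]
eef_rot: [0.004, 0.707, 0.707, 0.001]
contact_force: [-0.0, -0.5, -0.7]
gripper_width: 0.311
t 38.0 tcp [ 536.8 -405.8  331.9] x [ 0.001  1.    -0.005] y [ 1.    -0.     0.006] z [ 0.006 -0.005 -1.   ] F [-0.  -0.5 -0.7] w 0.311 q [-0.65  0.49  1.59  0.    1.05 -0.65]
```

View pics/w28.png

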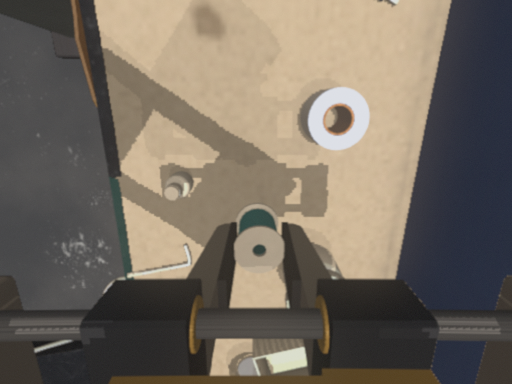

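```bash
python3 -m creep '[[[45,-8,0],0,-1],[[47,-8,0],0,-1],[[47,-8,0],0,-1],[[47,-8,0],0,-1],[[47,-8,0],0,-1],[[47,-8,0],0,-1],[[47,-8,0],0,-1],[[47,-8,0],0,-1],[[0,0,25],0,-1],[[0,0,0],0,-1]]';python3 -m creep '[[[0,0,25],0,-1],[[0,0,0],0,-1]]'
python3 - <<'E'
from h import *
st(); cap('wrist','w29.png')
E
```

```text
t: 39.05
ee_pos: [470.1, -29.6, 298.6]
eef_rot: [-0.002, 0.706, 0.708, -0.002]
contact_force: [-0.5, -0.6, -0.5]
gripper_width: 0.311
t: 39.25
ee_pos: [470.8, -31.5, 274.3]
eef_rot: [-0.002, 0.708, 0.707, -0.002]
contact_force: [-0.8, 0.3, -0.1]
gripper_width: 0.312
t 39.25 tcp [470.8 -31.5 274.3] x [0.001 1.    0.   ] y [ 1.    -0.001 -0.005] z [-0.005  0.    -1.   ] F [-0.8  0.3 -0.1] w 0.312 q [-0.07  0.3   2.06 -0.    0.78 -0.07]
```

View pics/w29.png

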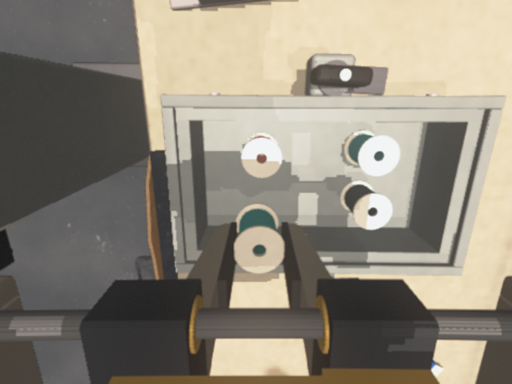

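```bash
python3 -m creep '[[[0,0,25],0,-1],[[0,0,20],0,-1],[[0,0,12],0,-1],[[0,0,3],0,-1],[[0,0,0],0,-1]]'; python3 -c "
from h import *
st()"
```

```text
t: 39.8
ee_pos: [472.1, -31.3, 216.5]
eef_rot: [-0.0, 0.707, 0.707, -0.0]
contact_force: [-0.5, -0.3, -0.4]
gripper_width: 0.315
t 39.8 tcp [472.1 -31.3 216.5] x [0.001 1.    0.   ] y [ 1.    -0.001 -0.   ] z [-0.  0. -1.] F [-0.5 -0.3 -0.4] w 0.315 q [-0.07  0.4   2.09  0.    0.64 -0.07]
```

```bash
python3 -m creep '[[[0,0,2.5],0,-1],[[0,0,1],0,-1],[[0,0,0],0,-1]]'; python3 -m creep '[[[0,0,0.5],0,-0.4],[[0,0,0],0,-0.15],[[0,0,0],0,-0.1],[[0,0,-15],0,-0.1],[[0,0,-40],0,-0.1],[[0,0,-50],0,-0.1],[[0,0,-40],0,-0.1],[[0,0,-40],0,0],[[0,0,0],0,0],[[0,0,0],0,0]]'
python3 - <<'E'
from h import *
st(); c,im,d=cap('wrist','w30.png'); W=cloud(c,d);X,Y,Z=W[...,0],W[...,1],W[...,2]
reg=(X>425)&(X<608)&(Y>-58)&(Y<36)&(Z>28)&(Z<55)
n,l=cv2.connectedComponents(reg.astype(np.uint8))
for i in range(1,n):
    if (l==i).sum()>40:
        p=W[l==i]; (cc,r)=cv2.minEnclosingCircle(p[p[:,2]>38][:,:2].astype(np.float32)) if (p[:,2]>38).any() else (p.mean(0),0)
        print(len(p),np.round(np.percentile(p[:,2],90),1),np.round(cc,1),round(r,1))
c,im,d=cap('side'); z=im[105:380,185:345]; cv2.imwrite('pics/s30.png',cv2.resize(z,None,fx=2.15,fy=2.15)[:,:,::-1])
E
```

```text
t: 40.1
ee_pos: [472.1, -31.0, 213.1]
eef_rot: [0.0, 0.707, 0.707, 0.0]
contact_force: [-0.1, 0.0, -0.5]
gripper_width: 0.31
t: 41.1
ee_pos: [471.9, -31.0, 397.9]
eef_rot: [0.001, 0.707, 0.707, 0.001]
contact_force: [1.2, 0.2, 0.1]
gripper_width: 0.501
t 41.1 tcp [471.9 -31.  397.9] x [ 0.  1. -0.] y [ 1.    -0.     0.002] z [ 0.002 -0.    -1.   ] F [1.2 0.2 0.1] w 0.501 q [-0.07  0.12  1.96  0.    1.06 -0.07]
555 46.0 [558.   13.2] 15.5
506 45.8 [471.2  11.6] 14.9
471 45.6 [470.3 -29.8] 15.0
518 45.6 [558.5 -30.7] 15.5
```

View pics/w30.png

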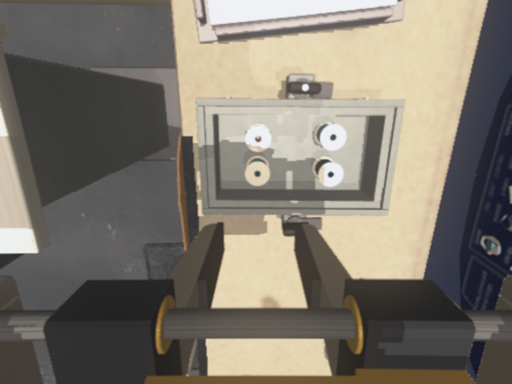

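View pics/s30.png

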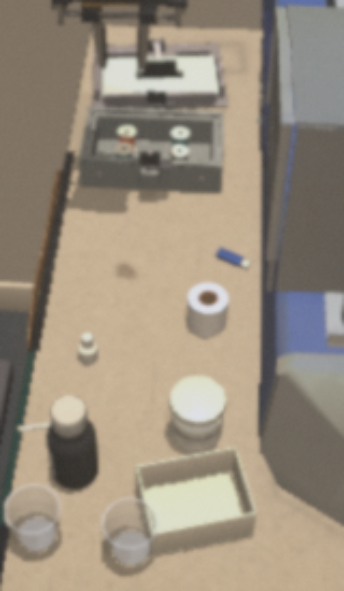

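```bash
python3 -m creep '[[[-46,3,0],0,0],[[-46,3,0],0,0],[[-46,3,0],0,0],[[-46,3,0],0,0],[[-46,3,0],0,0],[[-46,3,0],0,0],[[-46,3,0],0,0],[[-46,3,0],0,0],[[-46,3,0],0,0],[[-46,3,0],0,0]]'; python3 -m creep '[[[-46,-3,-5],0,0],[[-46,-3,-5],0,0],[[0,0,0],0,0]]'; python3 sp.py w31.png
```

```text
t: 42.2
ee_pos: [501.3, -492.7, 394.5]
eef_rot: [-0.002, 0.707, 0.707, 0.0]
contact_force: [0.5, -0.3, 0.1]
gripper_width: 0.498
t: 42.5
ee_pos: [494.1, -587.8, 404.3]
eef_rot: [-0.001, 0.709, 0.706, -0.001]
contact_force: [0.7, 0.7, -0.0]
gripper_width: 0.499
t 42.5 tcp [ 494.1 -587.8  404.3] x [ 0.004  1.    -0.   ] y [ 1.    -0.004 -0.002] z [-0.002 -0.    -1.   ] F [ 0.7  0.7 -0. ] w 0.499 q [-0.87  0.58  1.28 -0.    1.28 -0.87]
blob 453 ztop 45.3 c [ 453.1 -409.8] r 7.7 mean [ 453.4 -411.3] px [219.   6.]
blob 205 ztop 45.5 c [ 579.2 -515. ] r 24.8 mean [ 571.  -515.6] px [332. 111.]
blob 162 ztop 52.4 c [ 460.7 -568. ] r 24.7 mean [ 465.1 -559.3] px [232. 157.]
blob 649 ztop 52.2 c [ 594.2 -586. ] r 53.3 mean [ 596.1 -585.6] px [340. 170.]
blob 156 ztop 53.9 c [ 643.5 -588.7] r 13.7 mean [ 647.6 -587.7] px [381. 172.]
```

View pics/w31.png

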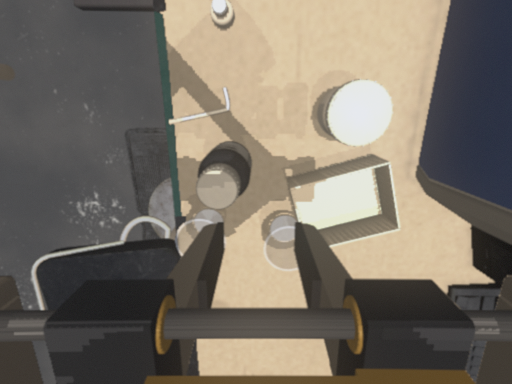

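Run:
```python
from h import *
o=st(); c,im,d=cap('side'); W=cloud(c,d);X,Y,Z=W[...,0],W[...,1],W[...,2]
h=W[(abs(X-515)<45)&(abs(Y-197)<25)&(Z>45)&(Z<62)]; print('handle',len(h),h.mean(0) if len(h) else '')
p=W[(abs(X-514)<90)&(abs(Y-197)<45)&(Z>12)&(Z<32)]; A=np.c_[p[:,:2]-[514,197],np.ones(len(p))]; print('plate',len(p),np.linalg.lstsq(A,p[:,2],rcond=None)[0])
z=im[110:210,200:320]; a=cv2.resize(z,None,fx=5,fy=5,interpolation=cv2.INTER_CUBIC)
cv2.imwrite('pics/s32.png',a[:,:,::-1])
for r in nets.pinpoint('spool_1','side'): print(np.round(r['centre']),round(r['p'],2))
```

```text
t 42.6 tcp [ 495.  -583.5  404.2] x [0.002 1.    0.003] y [ 1.    -0.002 -0.002] z [-0.002  0.003 -1.   ] F [-0.1  0.2  0.1] w 0.503 q [-0.87  0.57  1.29  0.    1.28 -0.87]
handle 4 [540.31151916 200.93292635  49.10659956]
plate 207 [-1.05165894e-02  8.89725890e-03  2.43517278e+01]
[175. 265.] 0.61
[186. 268.] 0.61
```

View pics/s32.png

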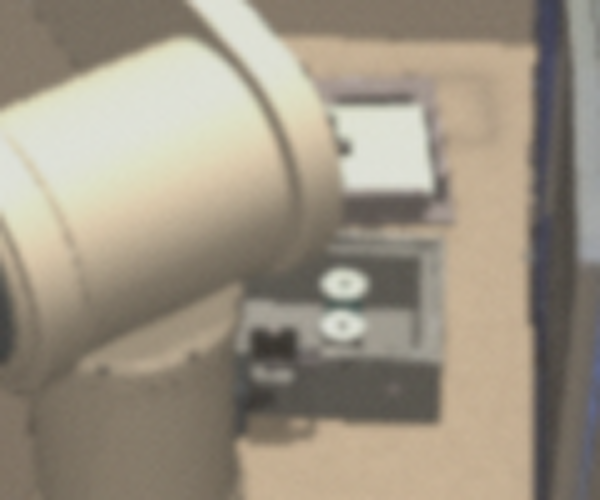

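```bash
python3 -c "
from plant import arm
print(arm.sign_off())"
```

```text
the job is handed in; nothing more can be done
None
```

I handed the job in at about 43 s, with the cover parked and every spool I could find standing in the box. The sign-off gave no verdict.

- **Tabs and cover:** I turned both tabs about 1.53 rad aside with the cover still in its frame. I then lifted the cover out and set it in the parking bay.
- **Parked cover:** After release the handle was about 1 mm from the bay's centre. The plate was flat, with its top at 24 mm where 23 mm was expected.
- **Switch lever:** I could not read its angle directly. I take it as pressed because the plate lies flat over the tip.
- **Spools:** I found four on the bench. They stand apart on the box floor at about (±44, ±21) mm from its centre, with their tops at 45–46 mm where 44 mm was expected. A last look over the right end of the bench showed no fifth spool.
- **Jar and arm:** The jar is still upright and the arm was clear of everything.

In the last side picture the arm hid half of the bay and box, so it could only confirm two of the spools and the plate's height. The figures for the other two spools and the full plate come from the wrist pictures taken just after each was placed.

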